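# Load glaze test tiles into a covered setter box for firing

## Task

Get the setter box ready for the kiln: lift its cover plate off the pins and lay it flat on the plaster batt, stand every test tile from the ware board upright in an empty slot of the box, one to a slot and right down on the floor, then seat the cover back on its pins. The tile that is already in the box stays in a slot, and the pots and jar nearby are left where they are.

Things in the scene. Friction and masses are not known exactly. Their poses are not given: they have to be found in the camera images.
- sagger: fixed buff fireclay setter box, open on top, 286 mm long (its x) x 130 wide (its y) x 84 high, origin under its centre. Inside 236 x 110 mm, floor 8 mm thick. Six upright slots in a row along its middle are made by low ribs 28 mm high above the floor, in a strip 58 mm wide; 26 mm is free between the strip and each long wall
- slot0 (a point): centre of the floor of the first slot (8 mm above the table), at x = -90 mm of the box, y = 0. Each slot is 17.5 mm wide along the box's x, 46 mm long along its y, 28 mm deep; it takes one standing tile, its flat faces looking along the box's x (either way round). Slots are 36 mm apart
- rim (a point): centre of the box's mouth at rim height, 84 mm above the table, axes as the box's. Two steel pins, 10 mm thick, tapered at the tip, stand 11 mm above the rim at x = +130.5 and -130.5 mm, y = 0 from here; they locate the cover
- cover: loose fireclay cover plate, 286 (its x) x 130 (its y) x 8 mm, about 0.45 kg, origin at the centre of its underside. 15.5 mm square holes at x = +130.5 and -130.5 mm fit over the box's pins (either way round). Mid-top bar handle: 70 mm along x, 16 mm thick along y, from 8 to 42 mm above the underside. Starts seated on the box
- cover_grip (a point): point in the middle of the cover's bar handle, 30 mm above the cover's underside; axes as the cover's
- batt: fixed whitish plaster batt (low slab) beside the box, 320 (its x) x 160 (its y) x 12 mm thick, where the cover is laid; origin under its centre
- board: fixed plywood ware board on the other side of the box, 320 (its x) x 160 (its y) x 12 mm thick, on which the waiting tiles stand; origin under its centre
- slot1 (a point): the same for the next slot, at x = -54 mm of the box
- slot2 (a point): the same for the next slot, at x = -18 mm of the box
- slot3 (a point): the same for the next slot, at x = +18 mm of the box
- slot4 (a point): the same for the next slot, at x = +54 mm of the box
- slot5 (a point): the same for the next slot, at x = +90 mm of the box
- tile0: flat rectangular bisque (cream, unglazed) clay test tile, 14 mm thick (its x) x 40 mm wide (its y) x 70 mm tall (its z), 75 g; origin at the centre of its foot. Waits standing free on its foot on the ware board; may be absent
- tile1: flat rectangular bisque (cream, unglazed) clay test tile, 14 mm thick (its x) x 40 mm wide (its y) x 70 mm tall (its z), 75 g; origin at the centre of its foot. Waits standing free on its foot on the ware board; may be absent
- tile2: flat rectangular bisque (cream, unglazed) clay test tile, 14 mm thick (its x) x 40 mm wide (its y) x 70 mm tall (its z), 75 g; origin at the centre of its foot. Waits standing free on its foot on the ware board; may be absent
- tile3: flat rectangular bisque (cream, unglazed) clay test tile, 14 mm thick (its x) x 40 mm wide (its y) x 70 mm tall (its z), 75 g; origin at the centre of its foot. Waits standing free on its foot on the ware board; may be absent
- tile4: flat rectangular bisque (cream, unglazed) clay test tile, 14 mm thick (its x) x 40 mm wide (its y) x 70 mm tall (its z), 75 g; origin at the centre of its foot. Waits standing free on its foot on the ware board; may be absent
- old0: flat rectangular bisque (cream, unglazed) clay test tile, 14 mm thick (its x) x 40 mm wide (its y) x 70 mm tall (its z), 75 g; origin at the centre of its foot. Already stands in slot 0 of the box, under the cover, and stays there; only one of old0, old1, old2 is present
- old1: flat rectangular bisque (cream, unglazed) clay test tile, 14 mm thick (its x) x 40 mm wide (its y) x 70 mm tall (its z), 75 g; origin at the centre of its foot. Already stands in slot 3 of the box, under the cover, and stays there; only one of old0, old1, old2 is present
- old2: flat rectangular bisque (cream, unglazed) clay test tile, 14 mm thick (its x) x 40 mm wide (its y) x 70 mm tall (its z), 75 g; origin at the centre of its foot. Already stands in slot 5 of the box, under the cover, and stays there; only one of old0, old1, old2 is present
- bowl: bystander: bisque bowl 110 mm wide, 45 mm high, origin under its centre
- mug: bystander: bisque mug 76 mm wide, 85 mm high, origin under its centre
- glazejar: bystander: white plastic glaze jar 60 mm wide, 70 mm high, origin under its centre
Not all that is in view belongs to the job. Leave any yellow look-alike of the tile3 alone.

How it is judged (in metres and radians):
On the way, in this order (a step that is already met when the one before it is completed fails the run):
1. the cover lies flat on the plaster batt (horizontal distance between cover and batt below 0.07 m and height (world z) of cover below 0.02 m and angle between cover's own z axis and vertical below 0.06 rad), for 0.2 s.
2. with the cover still off, every tile stands in a slot of the box ((distance between tile0 and slot0 below 0.008 m or distance between tile0 and slot1 below 0.008 m or distance between tile0 and slot2 below 0.008 m or distance between tile0 and slot3 below 0.008 m or distance between tile0 and slot4 below 0.008 m or distance between tile0 and slot5 below 0.008 m) and angle between each of tile0, tile1, tile2, tile3, tile4, old0, old1, old2's own z axis and vertical below 0.2 rad and (distance between tile1 and slot0 below 0.008 m or distance between tile1 and slot1 below 0.008 m or distance between tile1 and slot2 below 0.008 m or distance between tile1 and slot3 below 0.008 m or distance between tile1 and slot4 below 0.008 m or distance between tile1 and slot5 below 0.008 m) and (distance between tile2 and slot0 below 0.008 m or distance between tile2 and slot1 below 0.008 m or distance between tile2 and slot2 below 0.008 m or distance between tile2 and slot3 below 0.008 m or distance between tile2 and slot4 below 0.008 m or distance between tile2 and slot5 below 0.008 m) and (distance between tile3 and slot0 below 0.008 m or distance between tile3 and slot1 below 0.008 m or distance between tile3 and slot2 below 0.008 m or distance between tile3 and slot3 below 0.008 m or distance between tile3 and slot4 below 0.008 m or distance between tile3 and slot5 below 0.008 m) and (distance between tile4 and slot0 below 0.008 m or distance between tile4 and slot1 below 0.008 m or distance between tile4 and slot2 below 0.008 m or distance between tile4 and slot3 below 0.008 m or distance between tile4 and slot4 below 0.008 m or distance between tile4 and slot5 below 0.008 m) and (distance between old0 and slot0 below 0.008 m or distance between old0 and slot1 below 0.008 m or distance between old0 and slot2 below 0.008 m or distance between old0 and slot3 below 0.008 m or distance between old0 and slot4 below 0.008 m or distance between old0 and slot5 below 0.008 m) and (distance between old1 and slot0 below 0.008 m or distance between old1 and slot1 below 0.008 m or distance between old1 and slot2 below 0.008 m or distance between old1 and slot3 below 0.008 m or distance between old1 and slot4 below 0.008 m or distance between old1 and slot5 below 0.008 m) and (distance between old2 and slot0 below 0.008 m or distance between old2 and slot1 below 0.008 m or distance between old2 and slot2 below 0.008 m or distance between old2 and slot3 below 0.008 m or distance between old2 and slot4 below 0.008 m or distance between old2 and slot5 below 0.008 m) and horizontal distance between cover and rim above 0.1 m), for 0.2 s.
At the end, for the whole second after the job is handed in: Every tile present stands in a slot: the centre of its foot within 8 mm of a slot floor's centre, leaning under 0.2 rad. The cover is down on the rim over both pins: centre of its underside within 8 mm of the rim's centre, turned under 0.05 rad from the box, tilted under 0.04 rad, at rest ((distance between tile0 and slot0 below 0.008 m or distance between tile0 and slot1 below 0.008 m or distance between tile0 and slot2 below 0.008 m or distance between tile0 and slot3 below 0.008 m or distance between tile0 and slot4 below 0.008 m or distance between tile0 and slot5 below 0.008 m) and angle between each of tile0, tile1, tile2, tile3, tile4, old0, old1, old2's own z axis and vertical below 0.2 rad and (distance between tile1 and slot0 below 0.008 m or distance between tile1 and slot1 below 0.008 m or distance between tile1 and slot2 below 0.008 m or distance between tile1 and slot3 below 0.008 m or distance between tile1 and slot4 below 0.008 m or distance between tile1 and slot5 below 0.008 m) and (distance between tile2 and slot0 below 0.008 m or distance between tile2 and slot1 below 0.008 m or distance between tile2 and slot2 below 0.008 m or distance between tile2 and slot3 below 0.008 m or distance between tile2 and slot4 below 0.008 m or distance between tile2 and slot5 below 0.008 m) and (distance between tile3 and slot0 below 0.008 m or distance between tile3 and slot1 below 0.008 m or distance between tile3 and slot2 below 0.008 m or distance between tile3 and slot3 below 0.008 m or distance between tile3 and slot4 below 0.008 m or distance between tile3 and slot5 below 0.008 m) and (distance between tile4 and slot0 below 0.008 m or distance between tile4 and slot1 below 0.008 m or distance between tile4 and slot2 below 0.008 m or distance between tile4 and slot3 below 0.008 m or distance between tile4 and slot4 below 0.008 m or distance between tile4 and slot5 below 0.008 m) and (distance between old0 and slot0 below 0.008 m or distance between old0 and slot1 below 0.008 m or distance between old0 and slot2 below 0.008 m or distance between old0 and slot3 below 0.008 m or distance between old0 and slot4 below 0.008 m or distance between old0 and slot5 below 0.008 m) and (distance between old1 and slot0 below 0.008 m or distance between old1 and slot1 below 0.008 m or distance between old1 and slot2 below 0.008 m or distance between old1 and slot3 below 0.008 m or distance between old1 and slot4 below 0.008 m or distance between old1 and slot5 below 0.008 m) and (distance between old2 and slot0 below 0.008 m or distance between old2 and slot1 below 0.008 m or distance between old2 and slot2 below 0.008 m or distance between old2 and slot3 below 0.008 m or distance between old2 and slot4 below 0.008 m or distance between old2 and slot5 below 0.008 m) and distance between cover and rim below 0.008 m and angle between the x axis of cover and the x axis of sagger, either way round below 0.05 rad and angle between cover's own z axis and vertical below 0.04 rad and linear speed of cover below 0.02 m/s); the robot touches nothing.
It fails at once if the bowl is moved by more than 40 mm (distance of bowl from where it was at the start of the episode above 0.04 m).
It fails at once if the mug is moved by more than 40 mm (distance of mug from where it was at the start of the episode above 0.04 m).
It fails at once if the glaze jar is moved by more than 40 mm (distance of glazejar from where it was at the start of the episode above 0.04 m).
Of tile0, tile1, tile2, tile3, tile4 only 4 to 5 are there at a start; the rules pass over those that are not, and their reading is None.
Of old0, old1, old2 only 1 to 1 are there at a start; the rules pass over those that are not, and their reading is None.
At some moment in a run one of cover may be knocked a few centimetres aside while the robot is not near it.
It also fails if it takes over 200 s, if anything falls off the work surface, if the arm or the gripper's body presses on something with over 40 N, if the wrist force passes 120 N, or if a joint passes its speed limit or range.

## Robot

A 6-joint arm with a two-finger parallel gripper is mounted at the origin on the work surface. World frame = base frame: x ahead of the robot, y to its left, z up, the work surface at z = 0. Lengths are in m, angles in degrees, forces in N, time in s.
With the tool pointing down it reaches from about 0.4 to 0.825 m from the base axis. Payload 7 kg.
Tool frame: the origin (TCP) lies at the centre of the arm's flange, where the gripper is bolted on; the fingertips stand 178 mm ahead of it and the grasp point (between the pads) lies 159 mm ahead of it; z points along the fingers, y is the line along which they close (so a half turn about z gives the same grasp; the last joint's range is limited). The gripper opens to 88 mm and grips with 3 to 60 N. Pads are 19 mm wide; open, the fingers measure 130 mm over their backs; the gripper's body (78 mm by 193 mm) begins 47 mm behind the grasp point.
Start: joints at [-52.706, 20.546, 0.682, 0, -70.136, -16.507], TCP at [0.24, -0.631, 0.405] pointing down, gripper open.
Joint ranges: [-176.03, 176.03], [-82.01, 121.73], [-58.28, 71.71], [-173.87, 95.51], [-174.79, -0.11], [-173.66, 173.66]. Speed limits (degrees/s): [136.94, 136.94, 172.46, 180, 180, 180].

## Interface

Orientations are given as [roll, pitch, yaw] about the fixed x, y, z axes, in that order (R = Rz(yaw) Ry(pitch) Rx(roll)).
In Python, from plant import telemetry, snapshot, workorder, nets gives the robot as it stands.
- The arm moves only by the shell command python3 -m creep 'ROWS'. ROWS is JSON, a list that holds one entry, the list of rows, each a list of 5 numbers: the shift along the tool's x, y, z normalised to -1 to 1, where 1 is 0.2 m, then the turn about the tool's z normalised to -1 to 1, where 1 is pi/2 rad, then the opening, from 0 (shut) to 1 (fully open). In form: [[[x, y, z, spin, hand], ...]]. A call has 1 to 8 rows; each row shifts and turns the commanded pose from where the row before left it, along the tool's axes as they then stand; what a row does not reach is not made up. A row lasts 1/12 s, in which the tool goes at most 41.7 mm and 7.16 degrees, less where a joint would pass 70% of its speed; a pose out of reach is approached as far as the arm can. A call with a number of a shift or a turn outside -1 to 1 is refused whole. A call with a gripper value outside its range is refused whole. The fingers move at their own pace and stop on an object; the grip force is fixed at half the most. Time passes only in rows, so rows that do not move let the fingers close. It gives the time, the measured TCP pose, the force, the opening and the grip force at its end, in the units of the state.
- telemetry.get_obs(): the state, without advancing time (a new reading comes with each control period).
- snapshot(name): name is "scene" or "top" or "wrist"; returns a dict with "frame" (420x560x3 uint8, red, green, blue), "fx", "fy", "cx", "cy" (pixels), "k1" (the pictures are not rectified: a ray, as slopes to the right and down, at radius r is drawn at 1 + k1 r^2 times it, then the intrinsics apply), "rvec" (rotation vector, rad) and "tvec" (3), from world to camera coordinates, as OpenCV has them; the wrist camera has in their place "mount" (4x4, takes a point from camera to tool coordinates, whose origin is the TCP and whose axes are the flange's). Camera axes: x right, y down, z forward; pixel columns grow to the right and rows downward; lengths in m; the calibration is good to about 2 mm. A picture is of the moment at which its call begins: read the wrist's pose just before it. There is no depth.
- workorder.close_job(): hands the job in; it is judged then, once.
Trained networks look in a picture, given as the dict that the camera call returned (one of the last four; its "shot" number tells which), for a name from the list of things; names that differ only in an ending like _2 or _b are one class to them, and where a whole thing is asked for, a point or a joint stands for the part that bears it (a point fixed in the world has none). Each returns a list of dicts, best first, with "confidence" (0 to 1); they miss things now and then, are a little off and sometimes report something else, mostly with a low value. They report only what shows in the picture. A call takes as long as a camera call. They do not tell look-alikes from the thing itself.
- nets.find_in(picture, query): "uv" ([column, row] in pixels, amid what is visible of it).
- nets.masks_of(picture, query): "region" (420x560 bool, what is visible of it) and "uv" ([column, row] in pixels, amid what is visible of it).
- nets.landmark_of(picture, query): "uv" ([column, row] in pixels: a listed point, or the origin of a listed thing).
The state is a dict: "clock": time; "joint_pos": joint angles; "qvel": joint speeds; "tau": joint torques, N m; "tool_pos": TCP position; "orientation": TCP orientation; "force": force on the tool from outside, world axes, zero at the start; "moment": the same for the moment, N m; "opening": finger opening in m; "gripper_force": force on a finger pad.
Only numpy, scipy, OpenCV 4.12 (cv2) and the standard library are available. Lean on these libraries where they do the work, as an engineer would, in place of code of your own. Each camera call takes 0.05 s, during which the arm holds its last target. There are 200 camera calls.

## Working session

There is one attempt and no reset: what is moved stays moved. The work goes in short steps, Python scripts to look and compute and a shell command to move; the robot and the scene stay as the last step left them, time stands still between calls to the robot, and variables do not carry over. Pictures are saved under pics/ and viewed, at most 14 in all, crops included, and the job is handed in when it is done.

```bash
ls; mkdir -p pics; cat > h.py <<'E'
import numpy as np, cv2
from scipy.spatial.transform import Rotation as R
from plant import telemetry, snapshot, workorder, nets
def tool():
    o=telemetry.get_obs(); T=np.eye(4); T[:3,:3]=R.from_euler('xyz',o['orientation'],degrees=True).as_matrix(); T[:3,3]=o['tool_pos']; return T
def shot(name):
    T=tool(); p=snapshot(name)
    if name=='wrist': C=T@np.array(p['mount'])
    else:
        r=R.from_rotvec(np.ravel(p['rvec'])).as_matrix(); C=np.eye(4); C[:3,:3]=r.T; C[:3,3]=-r.T@np.ravel(p['tvec'])
    p['C']=C; return p
def ray(p,uv):
    d=np.array([(uv[0]-p['cx'])/p['fx'],(uv[1]-p['cy'])/p['fy']]); s=d.copy()
    for _ in range(20): s=d/(1+p['k1']*(s@s))
    v=p['C'][:3,:3]@np.array([s[0],s[1],1]); return p['C'][:3,3],v/np.linalg.norm(v)
def at_z(p,uv,z):
    o,v=ray(p,uv); return o+v*(z-o[2])/v[2]
def proj(p,X):
    x=(np.linalg.inv(p['C'])@np.r_[X,1])[:3]; s=x[:2]/x[2]; s=s*(1+p['k1']*(s@s)); return np.array([s[0]*p['fx']+p['cx'],s[1]*p['fy']+p['cy']])
def tri(rs):
    A=np.zeros((3,3));b=np.zeros(3)
    for o,v in rs:
        P=np.eye(3)-np.outer(v,v);A+=P;b+=P@o
    X=np.linalg.solve(A,b); return X,[round(float(np.linalg.norm(np.cross(X-o,v)))*1e3,1) for o,v in rs]
def save(p,n): cv2.imwrite('pics/'+n,p['frame'][:,:,::-1])
def delta(target,yaw=None):
    """tool-axis shift in row units from the measured pose; grasp point to target"""
    T=tool(); g=T[:3,3]+T[:3,2]*.159; d=T[:3,:3].T@(np.array(target)-g); return np.round(d/0.2,4)
E
python3 - <<'E'
from h import *
np.set_printoptions(precision=4,suppress=True)
print(telemetry.get_obs())
for n in ['scene','top','wrist']:
    p=shot(n); save(p,n+'0.png'); print(n,p['C'][:3,3],p['fx'],p['k1'], p.get('mount'))
    if n!='wrist' or 1:
      for q in ['cover_grip','cover','rim','sagger','batt','board','tile0','bowl','mug','glazejar']:
        r=nets.landmark_of(p,q); print(q,[(np.round(x['uv'],1).tolist(),round(x['confidence'],2)) for x in r][:7])
E
```

```text
pics
{'clock': 0.0, 'joint_pos': array([-52.7069,  20.5918,   0.6337,  -0.0209, -70.1392, -16.508 ]), 'qvel': array([-0.0546,  0.0212, -0.0471,  0.053 , -0.1392, -0.0076]), 'tau': array([  0.    , -58.2723,  29.305 ,   6.997 ,   0.0069,  -0.0002]), 'tool_pos': array([ 0.2395, -0.6309,  0.4037]), 'orientation': array([ 179.9011,   -0.0088, -159.2221]), 'force': array([-1.1647, -1.2379, -0.1978]), 'moment': array([ 0.0292, -0.0202,  0.0135]), 'gripper_force': 0.0, 'opening': 0.08775586711562762}
scene [1.3232 0.1979 0.8168] 445.0628125496712 0.038307716139869004 None
cover_grip [([260.7, 195.5], 0.97)]
cover [([257.7, 204.5], 0.7)]
rim [([348.8, 213.7], 0.33)]
sagger []
batt [([158.1, 204.2], 0.79)]
board [([357.8, 232.0], 0.98)]
tile0 [([350.6, 214.6], 0.89), ([355.6, 246.4], 0.86), ([351.6, 229.9], 0.78), ([349.2, 263.0], 0.68), ([418.7, 278.2], 0.66), ([410.5, 240.5], 0.66)]
bowl [([161.0, 300.8], 0.7), ([258.3, 196.8], 0.56)]
mug [([233.8, 308.6], 0.63)]
glazejar [([301.2, 319.0], 0.55)]
top [0.424  0.0435 1.0369] 406.0581834413678 0.019238913626419038 None
cover_grip [([292.2, 239.4], 0.86), ([357.1, 149.3], 0.57)]
cover [([297.3, 238.0], 0.79), ([355.8, 153.3], 0.53)]
rim []
sagger []
batt [([408.6, 265.5], 0.62)]
board [([202.1, 252.9], 0.92)]
tile0 [([199.3, 230.6], 0.73), ([207.1, 271.2], 0.67), ([200.2, 298.9], 0.66), ([141.8, 208.2], 0.63), ([201.2, 251.7], 0.5), ([201.8, 206.5], 0.47), ([297.0, 238.4], 0.3)]
bowl [([356.6, 152.0], 0.87), ([295.1, 236.6], 0.39)]
mug [([293.7, 149.3], 0.77)]
glazejar [([239.4, 150.5], 0.63)]
wrist [ 0.1646 -0.6596  0.3849] 353.2909897476067 -0.0007510534543634049 [[-0.0002 -0.9566 -0.2915  0.0802]
 [ 1.     -0.     -0.0004 -0.0001]
 [ 0.0004 -0.2915  0.9566  0.0197]
 [ 0.      0.      0.      1.    ]]
cover_grip []
cover []
rim []
sagger []
batt []
board []
tile0 []
bowl []
mug []
glazejar []
```

View pics/scene0.png

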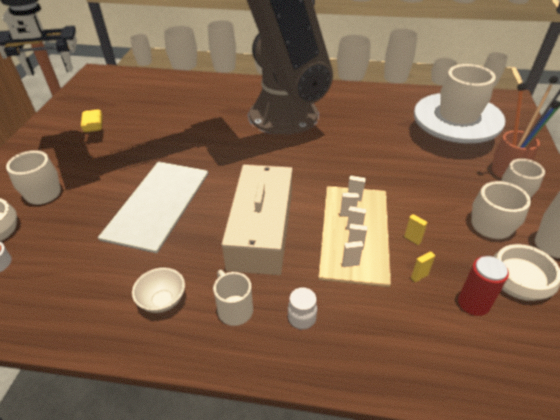

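View pics/top0.png

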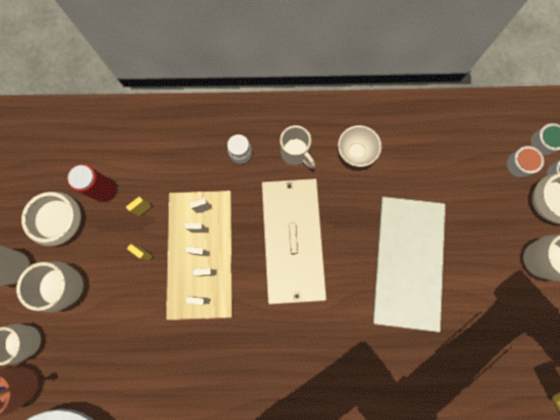

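The scene shows the box in the middle, cover on it, batt to the left (robot's -y) and five cream tiles on the board to the right; the two yellow tiles are off the board. In the top view the box is at about (294,240), the tiles run down column 200, and the bowl, mug and jar are in row 150.

```bash
python3 - <<'E'
from h import *
np.set_printoptions(precision=4,suppress=True)
s=shot('scene');t=shot('top')
X,e=tri([ray(s,[260.7,195.5]),ray(t,[292.2,239.4])]);print('grip',X,e)
for q,z in [('cover',.092),('batt',.012),('board',.012),('sagger',.084)]:
    r=nets.masks_of(t,q)
    if not r: print(q,None);continue
    m=r[0]['region'].astype(np.uint8)
    c=max(cv2.findContours(m,0,2)[0],key=cv2.contourArea).reshape(-1,2)
    w=np.array([at_z(t,u,z)[:2] for u in c.astype(float)],np.float32)
    print(q,r[0]['confidence'],cv2.minAreaRect(w))
print('holes',at_z(t,[289.5,185.5],.095),at_z(t,[296.5,296.5],.095))
for u in nets.find_in(t,'tile0'): print(u['uv'],at_z(t,u['uv'],.06)[:2],u['confidence'])
for q,u in [('bowl',(356,152)),('mug',(294,145)),('jar',(239,150))]: print(q,at_z(t,u,.05))
E
```

```text
grip [0.5447 0.0261 0.111 ] [0.9, 0.9]
cover None
batt 0.71 ((0.4969214200973511, -0.26882484555244446), (0.16281117498874664, 0.3204888701438904), 82.58482360839844)
board 0.88 ((0.5271619558334351, 0.25973740220069885), (0.32045647501945496, 0.16308638453483582), 1.4544899463653564)
sagger 0.46 ((0.4184826612472534, 0.018490556627511978), (0.018404800444841385, 0.015762323513627052), 89.19853210449219)
holes [0.677  0.0289 0.095 ] [0.4163 0.0177 0.095 ]
[200.5, 249.2] [0.5312 0.2459] 0.64
[137.0, 207.6] [0.6362 0.4045] 0.57
[197.9, 301.1] [0.4088 0.249 ] 0.53
[138.0, 252.0] [0.5268 0.3962] 0.51
[295.3, 295.0] [0.4195 0.0195] 0.51
[199.7, 206.0] [0.6378 0.2504] 0.5
[196.6, 226.8] [0.5861 0.2567] 0.46
[204.7, 271.1] [0.4786 0.2346] 0.45
bowl [ 0.7742 -0.1425  0.05  ]
mug [0.7958 0.0148 0.05  ]
jar [0.7848 0.1555 0.05  ]
```

```bash
python3 -m creep '[[[-0.144,0.14,0,0,1],[-0.144,0.14,0,0,1],[-0.144,0.14,0,0,1],[-0.144,0.14,0,0,1],[-0.144,0.14,0,0,1],[-0.144,0.14,0,0,1],[-0.144,0.14,0,0,1],[-0.144,0.14,0,0,1]]]'; python3 -m creep '[[[-0.144,0.14,0,0,1],[-0.144,0.14,0,0,1],[-0.144,0.14,0,0,1],[-0.144,0.14,0,0,1],[-0.144,0.14,0,0,1],[-0.144,0.14,0,0,1],[-0.144,0.14,0,0,1],[-0.144,0.14,0,0,1]]]';python3 -m creep '[[[-0.144,0.14,0,0,1],[-0.144,0.14,0,0,1],[0,0,0,0.068,1],[0,0,0,0.068,1],[0,0,0,0.068,1],[0,0,0,0,1],[0,0,0,0,1]]]'; python3 - <<'E'
from h import *
np.set_printoptions(precision=4,suppress=True)
w=shot('wrist');save(w,'w1.png');print(tool())
for q in ['cover_grip','cover']:
  for r in nets.landmark_of(w,q): print(q,r['uv'],r['confidence'],at_z(w,r['uv'],.114 if 'g' in q else .084))
for r in nets.masks_of(w,'cover')[:1]:
    m=r['region'].astype(np.uint8)
    c=max(cv2.findContours(m,0,2)[0],key=cv2.contourArea).reshape(-1,2)
    x=np.array([at_z(w,u,.092)[:2] for u in c.astype(float)],np.float32)
    print(r['confidence'],cv2.minAreaRect(x))
E
```

```text
clock: 2.67
tool_pos: [0.3757, -0.3381, 0.405]
orientation: [-180.0, 0.0, -159.2]
force: [0.6, -0.0, -0.2]
opening: 0.0876
gripper_force: 0.0
clock: 3.33
tool_pos: [0.5116, -0.0466, 0.4052]
orientation: [-180.0, 0.1, -159.2]
force: [0.4, -0.6, 0.2]
opening: 0.0874
gripper_force: 0.0
clock: 3.92
tool_pos: [0.5453, 0.0242, 0.4048]
orientation: [180.0, 0.0, -177.4]
force: [0.4, -0.5, -0.4]
opening: 0.0877
gripper_force: 0.0
[[-0.9989 -0.046   0.0002  0.5453]
 [-0.046   0.9989  0.      0.024 ]
 [-0.0002  0.     -1.      0.4048]
 [ 0.      0.      0.      1.    ]]
cover_grip [275.2, 209.3] 0.81 [0.5476 0.0214 0.114 ]
cover_grip [132.3, 357.6] 0.43 [ 0.696  -0.1037  0.114 ]
cover [279.9, 202.3] 0.92 [0.55   0.0255 0.084 ]
0.82 ((0.5212764739990234, 0.02173519879579544), (0.23560132086277008, 0.13021646440029144), 2.680253028869629)
```

View pics/w1.png

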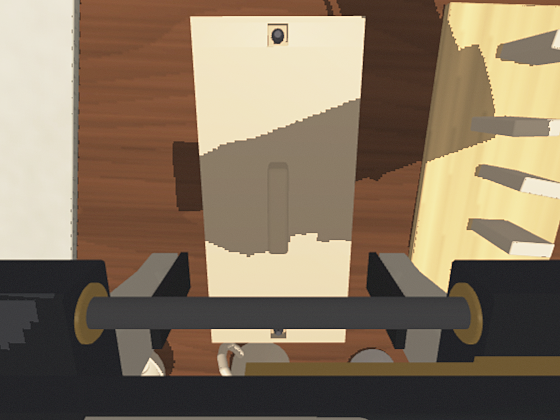

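The wrist view shows the cover with the handle from (278,165) to (278,253), the near pin hole at (278,35), and the plate's corners at (192,17), (365,17), (345,342), (208,342).

```bash
python3 - <<'E'
from h import *
np.set_printoptions(precision=4,suppress=True)
w=shot('wrist')
P={k:at_z(w,u,.092)[:2] for k,u in dict(tl=(191.5,16.5),tr=(365,16.5),br=(345,342),bl=(208.5,342),hole=(278,34.5)).items()}
for k,v in P.items(): print(k,v)
print('handle top',at_z(w,(278,165),.126),at_z(w,(278,253),.126), at_z(w,(268,209),.126),at_z(w,(288,209),.126))
c=sum(P[k] for k in('tl','tr','bl','br'))/4; print('c',c)
for a,b in(('tl','bl'),('tr','br')): d=P[b]-P[a];print(np.degrees(np.arctan2(d[1],d[0])),np.linalg.norm(d))
print(delta([c[0],c[1],.114]), tool()[:3,3])
E
```

```text
tl [ 0.4074 -0.0471]
tr [0.4017 0.0818]
br [0.6869 0.0953]
bl [ 0.6929 -0.0383]
hole [0.4167 0.0177]
handle top [0.5097 0.0218 0.126 ] [0.5802 0.0249 0.126 ] [0.544  0.0156 0.126 ] [0.5433 0.031  0.126 ]
c [0.5472 0.0229]
1.7649230701754521 0.2856517157764865
2.7071426232956957 0.2855542757520401
[-0.0094 -0.0055  0.6589] [0.5452 0.0239 0.4048]
```

```bash
python3 -m creep '[[[-0.008,-0.003,0.16,0,1],[0,0,0.16,0,1],[0,0,0.16,0,1],[0,0,0.12,0,1],[0,0,0.045,0,1],[0,0,0,0,0],[0,0,0,0,0],[0,0,0,0,0]]]'; python3 -m creep '[[[0,0,0,0,0],[0,0,0,0,0],[0,0,0,0,0],[0,0,0,0,0]]]'
```

```text
clock: 4.83
tool_pos: [0.5478, 0.0238, 0.2774]
orientation: [180.0, 0.1, -177.5]
force: [0.5, -0.2, 1.4]
opening: 0.0729
gripper_force: 0.0
clock: 5.17
tool_pos: [0.547, 0.0236, 0.2764]
orientation: [180.0, 0.1, -177.6]
force: [0.6, -0.4, -1.2]
opening: 0.0463
gripper_force: 0.0
```

```bash
python3 -m creep '[[[0,0,0,0,0],[0,0,0,0,0],[0,0,0,0,0],[0,0,0,0,0],[0,0,0,0,0],[0,0,0,0,0],[0,0,-0.02,0,0],[0,0,-0.05,0,0]]]'; python3 -m creep '[[[0,0,-0.08,0,0],[0,0,-0.1,0,0],[0,0,-0.1,0,0],[0,0,-0.1,0,0],[0,0,-0.1,0,0],[0,0,-0.05,0,0],[0,0,0,0,0]]]'
python3 - <<'E'
from h import *
print(tool()); p=shot('top'); save(p,'t2.png')
for q in ['old0','rim','slot0','slot1','slot2','slot3','slot4','slot5','batt']: print(q,[(r['uv'],round(r['confidence'],2)) for r in nets.landmark_of(p,q)][:7])
print(delta([.497,-.269,.117-.084+.012]))
E
```

```text
clock: 5.83
tool_pos: [0.5459, 0.0233, 0.2881]
orientation: [-180.0, -0.3, -177.6]
force: [-0.7, 0.4, -6.4]
opening: 0.0161
gripper_force: 30.0
clock: 6.42
tool_pos: [0.5473, 0.0236, 0.3983]
orientation: [179.9, 0.2, -177.6]
force: [0.3, 0.5, -4.9]
opening: 0.016
gripper_force: 30.0
[[-0.99908713 -0.04252904  0.00402226  0.5472662 ]
 [-0.04252461  0.99909472  0.00117994  0.02359419]
 [-0.0040688   0.00100782 -0.99999121  0.39834731]
 [ 0.          0.          0.          1.        ]]
old0 []
rim [([296.4, 230.5], 0.57), ([208.6, 274.3], 0.25)]
slot0 []
slot1 []
slot2 []
slot3 []
slot4 []
slot5 []
batt [([410.7, 264.2], 0.56), ([210.1, 273.0], 0.24)]
[ 0.3098 -1.4506  0.9562]
```

```bash
python3 -m creep '[[[0.039,-0.18,0,0,0],[0.039,-0.18,0,0,0],[0.039,-0.18,0,0,0],[0.039,-0.18,0,0,0],[0.039,-0.18,0,0,0],[0.039,-0.18,0,0,0],[0.039,-0.18,0,0,0],[0.039,-0.18,0,0,0]]]'; python3 -m creep '[[[0,0,0.13,0,0],[0,0,0.15,0,0],[0,0,0.15,0,0],[0,0,0.15,0,0],[0,0,0.15,0,0],[0,0,0.12,0,0],[0,0,0.06,0,0],[0,0,0,0,0]]]'
python3 - <<'E'
from h import *
print(telemetry.get_obs()['tool_pos'],delta([.497,-.269,.1174-.084+.012]))
E
```

```text
clock: 7.58
tool_pos: [0.4962, -0.2685, 0.3957]
orientation: [-180.0, 0.0, -177.6]
force: [1.6, 0.0, -6.0]
opening: 0.0156
gripper_force: 30.0
clock: 8.25
tool_pos: [0.4956, -0.2666, 0.2103]
orientation: [179.9, -0.3, -177.6]
force: [-0.5, -0.3, -4.5]
opening: 0.0158
gripper_force: 30.0
[ 0.49562662 -0.26658161  0.21028305] [-0.0112 -0.0136  0.0293]
```

```bash
python3 -m creep '[[[0,0,0.012,0,0],[0,0,0.012,0,0],[0,0,0,0,0],[0,0,0,0,0]]]';  python3 -m creep '[[[0,0,0.006,0,0],[0,0,0,0,0]]]'
```

```text
clock: 8.58
tool_pos: [0.4972, -0.2669, 0.2099]
orientation: [-180.0, 0.1, -177.6]
force: [-0.3, 0.0, -5.1]
opening: 0.0157
gripper_force: 30.0
clock: 8.75
tool_pos: [0.4969, -0.2668, 0.2082]
orientation: [-180.0, 0.1, -177.6]
force: [0.7, -0.0, -6.3]
opening: 0.0158
gripper_force: 30.0
```

```bash
python3 -m creep '[[[0,0,0.01,0,0],[0,0,0,0,0],[0,0,0,0,0]]]';  python3 -m creep '[[[0,0,0.006,0,0],[0,0,0,0,0],[0,0,0,0,0]]]';python3 -m creep '[[[0,0,0.005,0,0],[0,0,0,0,0],[0,0,0,0,0]]]' | grep -E 'pos|force'
```

```text
clock: 9.0
tool_pos: [0.4967, -0.2668, 0.2056]
orientation: [180.0, -0.0, -177.6]
force: [-0.4, 0.0, -5.1]
opening: 0.0161
gripper_force: 30.0
clock: 9.25
tool_pos: [0.4968, -0.2668, 0.2044]
orientation: [180.0, -0.0, -177.6]
force: [-0.7, -0.7, -5.0]
opening: 0.0155
gripper_force: 30.0
tool_pos: [0.4969, -0.2668, 0.2036]
force: [0.1, 0.7, -3.1]
gripper_force: 30.0
```

```bash
python3 -m creep '[[[0,0,0.005,0,0],[0,0,0,0,0],[0,0,0,0,0.5],[0,0,0,0,0.5],[0,0,0,0,0.5],[0,0,0,0,0.5],[0,0,0,0,0.5]]]';  python3 -m creep '[[[0,0,-0.06,0,0.5],[0,0,-0.2,0,0.5],[0,0,-0.2,0,0.5],[0,0,-0.2,0,0.5],[0,0,-0.2,0,0.5],[0,0,-0.1,0,1],[0,0,0,0,1]]]'
python3 - <<'E'
from h import *
np.set_printoptions(precision=4,suppress=True)
w=shot('wrist');t=shot('top');save(t,'t3.png');save(w,'w3.png')
for q,z in (('cover_grip',.042),('cover',.012)):
  for p in (t,w): print(q,[(r['uv'],round(r['confidence'],2),at_z(p,r['uv'],z)) for r in nets.landmark_of(p,q)][:2])
for q in ['old0','tile0']: print(q,[(r['uv'],round(r['confidence'],2),at_z(t,r['uv'],.043)[:2]) for r in nets.find_in(t,q)][:9])
print(tool()[:3,3])
E
```

```text
clock: 10.08
tool_pos: [0.4969, -0.2668, 0.2025]
orientation: [-180.0, 0.0, -177.6]
force: [1.0, -0.3, -0.4]
opening: 0.0416
gripper_force: 0.0
clock: 10.67
tool_pos: [0.4978, -0.2673, 0.4006]
orientation: [-179.8, 0.5, -177.5]
force: [-0.0, 0.2, 0.2]
opening: 0.0523
gripper_force: 0.0
cover_grip []
cover_grip [([279.1, 183.3], 0.83, array([ 0.4971, -0.2681,  0.042 ]))]
cover [([200.4, 250.8], 0.36, array([0.5324, 0.256 , 0.012 ]))]
cover [([281.7, 179.1], 0.88, array([ 0.4994, -0.2652,  0.012 ]))]
old0 [([292.9, 236.3], 0.5, array([0.5614, 0.022 ]))]
tile0 [([137.0, 207.5], 0.8, array([0.6402, 0.4108])), ([196.5, 205.4], 0.77, array([0.6432, 0.2621])), ([204.5, 271.5], 0.71, array([0.4786, 0.2384])), ([137.6, 252.9], 0.7, array([0.5264, 0.4032])), ([197.0, 228.8], 0.65, array([0.5838, 0.2593])), ([198.1, 299.3], 0.63, array([0.4128, 0.2522])), ([195.5, 250.1], 0.49, array([0.531 , 0.2616]))]
[ 0.4967 -0.2668  0.3932]
```

View pics/t3.png

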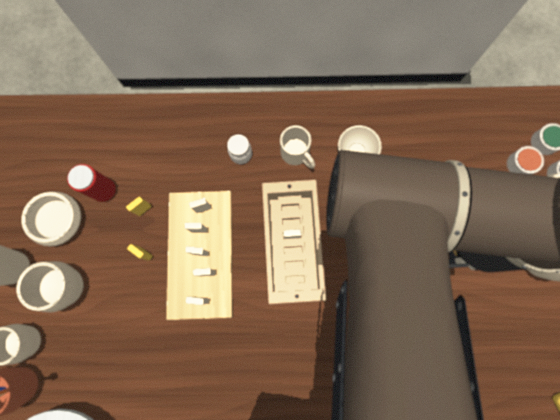

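The top view shows the cover off the box, the old tile in the slot at (292,234), i.e. slot 3 on the +x side, the pins at (290,186) and (296,297), and five tiles still standing. Next I look closer with the wrist camera.

```bash
cat > look.py <<'E'
from h import *
import pickle,sys
w=shot('wrist');save(w,sys.argv[1]+'.png'); d={k:w[k] for k in('fx','fy','cx','cy','k1','C','frame')}; d['C']=np.array(w['C'])
d['tile']=[(r['uv'],r['confidence'],r['region']) for r in nets.masks_of(w,'tile0')]
d['lm']={q:[(r['uv'],round(r['confidence'],2)) for r in nets.landmark_of(w,q)] for q in sys.argv[2:]}
pickle.dump(d,open(sys.argv[1]+'.pkl','wb'))
print(tool()[:3,3].round(4),d['lm'],[(np.round(a),round(b,2)) for a,b,_ in d['tile']])
E
python3 -m creep '[[[-0.06,0.183,0,0,1],[-0.06,0.183,0,0,1],[-0.06,0.183,0,0,1],[-0.06,0.183,0,0,1],[-0.06,0.183,0,0,1],[-0.06,0.183,0,0,1],[-0.06,0.183,0,0,1],[-0.06,0.183,0,0,1]]]' >/dev/null; python3 -m creep '[[[0,0,0,0,1],[0,0,0,0,1]]]' >/dev/null; python3 look.py b1 rim slot0 slot1 slot2 slot3 slot4 slot5
python3 -m creep '[[[-0.041,0.182,0,0,1],[-0.041,0.182,0,0,1],[-0.041,0.182,0,0,1],[-0.041,0.182,0,0,1],[-0.041,0.182,0,0,1],[-0.041,0.182,0,0,1],[0,0,0,0,1],[0,0,0,0,1]]]' >/dev/null; python3 look.py c1 
python3 -m creep '[[[0.167,0,0,0,1],[0.167,0,0,0,1],[0.167,0,0,0,1],[0,0,0,0,1],[0,0,0,0,1]]]'; python3 look.py c2
```

```text
[0.5802 0.029  0.3946] {'rim': [([271.5, 159.7], 0.62)], 'slot0': [([270.0, 201.2], 0.92), ([270.4, 55.0], 0.86), ([272.1, 132.6], 0.78), ([273.9, 169.4], 0.73), ([276.1, 230.9], 0.65), ([272.1, 92.2], 0.56)], 'slot1': [([270.0, 201.2], 0.92), ([270.4, 55.0], 0.86), ([272.1, 132.6], 0.78), ([273.9, 169.4], 0.73), ([276.1, 230.9], 0.65), ([272.1, 92.2], 0.56)], 'slot2': [([270.0, 201.2], 0.92), ([270.4, 55.0], 0.86), ([272.1, 132.6], 0.78), ([273.9, 169.4], 0.73), ([276.1, 230.9], 0.65), ([272.1, 92.2], 0.56)], 'slot3': [([270.0, 201.2], 0.92), ([270.4, 55.0], 0.86), ([272.1, 132.6], 0.78), ([273.9, 169.4], 0.73), ([276.1, 230.9], 0.65), ([272.1, 92.2], 0.56)], 'slot4': [([270.0, 201.2], 0.92), ([270.4, 55.0], 0.86), ([272.1, 132.6], 0.78), ([273.9, 169.4], 0.73), ([276.1, 230.9], 0.65), ([272.1, 92.2], 0.56)], 'slot5': [([270.0, 201.2], 0.92), ([270.4, 55.0], 0.86), ([272.1, 132.6], 0.78), ([273.9, 169.4], 0.73), ([276.1, 230.9], 0.65), ([272.1, 92.2], 0.56)]} [(array([520., 207.]), 0.95), (array([528., 142.]), 0.93), (array([533.,   9.]), 0.85), (array([520.,  85.]), 0.8), (array([487., 251.]), 0.59)]
[0.6201 0.2496 0.3942] {} [(array([279., 215.]), 0.87), (array([269.,  17.]), 0.79), (array([288.,  82.]), 0.71), (array([437., 219.]), 0.71), (array([450.,  96.]), 0.69), (array([291., 156.]), 0.61)]
clock: 13.53
tool_pos: [0.5188, 0.2443, 0.3959]
orientation: [179.9, 0.1, -177.6]
force: [0.7, 0.8, 0.0]
opening: 0.0877
gripper_force: 0.0
[0.5204 0.245  0.3953] {} [(array([291., 200.]), 0.79), (array([293.,  67.]), 0.73), (array([440., 205.]), 0.72), (array([293., 254.]), 0.71), (array([270., 143.]), 0.65), (array([280., 287.]), 0.56)]
```

```bash
python3 -c "
import cv2,numpy as np
a=[cv2.imread(f'pics/{n}.png') for n in('b1','c1')]
cv2.imwrite('pics/m1.png',cv2.resize(np.vstack([a[0][:300],a[1][:300]]),None,fx=1,fy=1))"
```

```text
(no output)
```

View pics/m1.png

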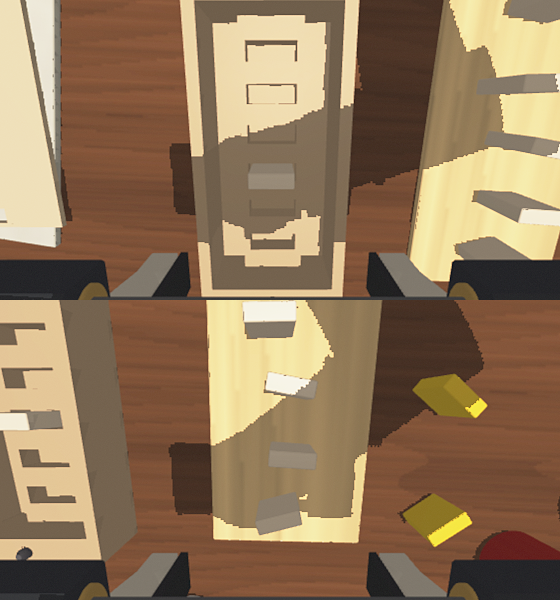

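b1 (upper half): box with slots along column 271 at rows 50–241, the old tile at row 176. c1 (lower half): cream tiles at (269,17), (290,85), (292,156), (278,215) with various turns; yellow ones at the right on the table.

```bash
cat > fit.py <<'E'
from h import *
import pickle
from scipy.optimize import minimize
np.set_printoptions(precision=4,suppress=True)
def hull(p,x,y,yaw,z0=.012):
    c,s=np.cos(yaw),np.sin(yaw); P=[]
    for a in(-.007,.007):
        for b in(-.02,.02):
            for z in(0,.07): P.append(proj(p,[x+c*a-s*b,y+s*a+c*b,z0+z]))
    m=np.zeros((420,560),np.float32)
    cv2.fillConvexPoly(m,cv2.convexHull((np.array(P)*16).astype(np.int32).reshape(-1,1,2)),1,cv2.LINE_AA,4); return m
def fit(views,x,y,yaw0=0,z0=.012):
    ms=[(p,m.astype(np.float32)) for p,m in views]
    def cost(v):
        t=0
        for p,m in ms:
            h=hull(p,v[0]/100,v[1]/100,v[2]/10,z0 if len(v)<4 else v[3]/100); h[:4]=0;h[258:]=0;mm=m.copy();mm[:4]=0;mm[258:]=0; t+=np.abs(h-mm).sum()/(m.sum()+1)
        return t
    best=min((minimize(cost,[x*100,y*100,a],method='Nelder-Mead',options=dict(initial_simplex=np.array([x*100,y*100,a])+np.array([[0,0,0],[.6,0,0],[0,.6,0],[0,0,1.5]]))) for a in (-5+yaw0,-2+yaw0,yaw0,2+yaw0,5+yaw0)),key=lambda r:r.fun)
    return best.x/[100,100,10],best.fun
E
python3 - <<'E'
from fit import *
b,c1,c2=[pickle.load(open(n+'.pkl','rb')) for n in('b1','c1','c2')]
S=sorted([u for u,_ in b['lm']['slot0']],key=lambda u:u[1])
W=np.array([at_z(b,u,.008)[:2] for u in S]);print(W)
k=(np.arange(6)-2.5)*.036
px=np.polyfit(k,W[:,0],1);py=np.polyfit(k,W[:,1],1);print('box',px[1],py[1],np.degrees(np.arctan2(py[0],px[0])),px[0])
for n,p in(('c1',c1),('c2',c2)):
  for u,cf,m in p['tile']: print(n,np.round(u),cf.__round__(2),m.sum(),at_z(p,u,.05)[:2])
E
```

```text
[[0.4574 0.0182]
 [0.4911 0.0212]
 [0.5299 0.0227]
 [0.5675 0.0262]
 [0.6022 0.0234]
 [0.6358 0.0315]]
box 0.5473161884781691 0.02385367494908146 3.469460692493058 1.0022114704554737
c1 [279. 215.] 0.87 1538 [0.6438 0.2531]
c1 [269.  17.] 0.79 1905 [0.4738 0.2369]
c1 [288.  82.] 0.71 1019 [0.5229 0.2558]
c1 [437. 219.] 0.71 2003 [0.6413 0.4058]
c1 [450.  96.] 0.69 2135 [0.5286 0.3973]
c1 [291. 156.] 0.61 1169 [0.5863 0.2616]
c2 [291. 200.] 0.79 1315 [0.5289 0.2571]
c2 [293.  67.] 0.73 1233 [0.4101 0.2521]
c2 [440. 205.] 0.72 1180 [0.5271 0.4002]
c2 [293. 254.] 0.71 1681 [0.5846 0.2617]
c2 [270. 143.] 0.65 1158 [0.4751 0.235 ]
c2 [280. 287.] 0.56 556 [0.622 0.251]
```

```bash
python3 - <<'E'
from fit import *
b,c1,c2=[pickle.load(open(n+'.pkl','rb')) for n in('b1','c1','c2')]
T=[(.410,.252),(.475,.235),(.525,.257),(.585,.261),(.643,.253)]
for i,(x,y) in enumerate(T):
    V=[]
    for p in(c1,c2):
        for u,cf,m in p['tile']:
            g=at_z(p,u,.05)[:2]
            if np.hypot(g[0]-x,g[1]-y)<.025 and u[1]<240 and u[1]>10: V.append((p,m))
    if not V: print(i,'none');continue
    v,f=fit(V,x,y); print(i,len(V),v[:2],np.degrees(v[2]).round(1),round(f/len(V),3), [np.round(fit([q],x,y)[0],4) for q in V] if len(V)>1 else '')
# height check from two views: top-face centre of tile 2
v,f=fit([(b,m) for u,cf,m in b['tile'] if abs(u[0]-271)<20 and abs(u[1]-176)<30] or [(c2,c2['tile'][0][2])],.565,.025,0,.008);print('old',v,f)
E
```

```text
0 1 [0.41   0.2532] -6.5 0.103 
1 2 [0.4755 0.2375] 3.8 0.055 [array([0.4749, 0.2382, 0.0587]), array([0.4761, 0.2369, 0.0702])]
2 2 [0.5264 0.2567] -8.9 0.133 [array([ 0.5265,  0.2566, -0.1166]), array([ 0.5263,  0.2557, -0.1648])]
3 1 [0.5848 0.2605] -2.7 0.085 
4 1 [0.6405 0.2517] 17.6 0.044 
old [0.6353 0.1234 1.0474] 0.9992401003837585
```

```bash
python3 -m creep '[[[0,0,0,0,1],[0,0,0,0,1],[0,0,0,0,1],[0,0,0,0,1],[0,0,0,0,1],[0,0,0,0,1]]]' >/dev/null; python3 look.py c2
python3 -m creep '[[[-0.17,0,0,0,1],[-0.17,0,0,0,1],[-0.16,0,0,0,1],[0,0,0,0,1],[0,0,0,0,1],[0,0,0,0,1],[0,0,0,0,1],[0,0,0,0,1]]]' >/dev/null; python3 look.py c1
python3 -m creep '[[[0.041,-0.182,0,0,1],[0.041,-0.182,0,0,1],[0.041,-0.182,0,0,1],[0.041,-0.182,0,0,1],[0.041,-0.182,0,0,1],[0.041,-0.182,0,0,1],[0,0,0,0,1],[0,0,0,0,1]]]' >/dev/null;python3 -m creep '[[[0,0,0,0,1],[0,0,0,0,1],[0,0,0,0,1],[0,0,0,0,1]]]' >/dev/null; python3 look.py b1 slot0
python3 - <<'E'
from fit import *
b,c1,c2=[pickle.load(open(n+'.pkl','rb')) for n in('b1','c1','c2')]
S=sorted([u for u,_ in b['lm']['slot0']],key=lambda u:u[1]); print(S)
if len(S)==6:
    W=np.array([at_z(b,u,.008)[:2] for u in S]);k=(np.arange(6)-2.5)*.036
    px=np.polyfit(k,W[:,0],1);py=np.polyfit(k,W[:,1],1);print('box',px[1],py[1],np.degrees(np.arctan2(py[0],px[0])),px[0])
T=[(.410,.252),(.475,.235),(.525,.257),(.585,.261),(.643,.253)]
for i,(x,y) in enumerate(T):
    V=[]
    for p in(c1,c2):
        for u,cf,m in p['tile']:
            g=at_z(p,u,.05)[:2]
            if np.hypot(g[0]-x,g[1]-y)<.025 and u[1]<245 and u[1]>10: V.append((p,m))
    if not V: print(i,'none');continue
    v,f=fit(V,x,y); print(i,len(V),v[:2],np.degrees(v[2]).round(1),round(f/len(V),3), [np.round(fit([q],x,y)[0],4) for q in V] if len(V)>1 else '')
E
```

```text
[0.5202 0.2459 0.3943] {} [(array([293., 197.]), 0.89), (array([290.,  67.]), 0.81), (array([437., 203.]), 0.65), (array([280., 287.]), 0.63), (array([271., 142.]), 0.59), (array([289., 257.]), 0.56)]
[0.6194 0.2502 0.3952] {} [(array([272.,  18.]), 0.82), (array([294., 158.]), 0.73), (array([277., 217.]), 0.7), (array([438., 219.]), 0.67), (array([293.,  85.]), 0.57), (array([452.,  97.]), 0.57), (array([ 64., 140.]), 0.44)]
[0.5802 0.0304 0.3943] {'slot0': [([272.8, 230.5], 0.84), ([271.1, 54.1], 0.79), ([272.9, 134.9], 0.74), ([273.8, 197.5], 0.67), ([272.4, 167.3], 0.65), ([270.4, 93.6], 0.64)]} [(array([520., 208.]), 0.88), (array([491., 252.]), 0.81), (array([537.,  10.]), 0.72), (array([521.,  82.]), 0.64), (array([526., 144.]), 0.59)]
[[271.1, 54.1], [270.4, 93.6], [272.9, 134.9], [272.4, 167.3], [273.8, 197.5], [272.8, 230.5]]
box 0.5468918917112277 0.022794866534021626 3.0785662065730106 0.9899378926632214
0 1 [0.4098 0.2524] -8.0 0.091 
1 2 [0.4749 0.2376] 2.9 0.052 [array([0.4749, 0.2371, 0.0848]), array([0.476 , 0.2377, 0.0479])]
2 2 [0.5266 0.2565] -8.9 0.068 [array([ 0.527 ,  0.2565, -0.1418]), array([ 0.5263,  0.2566, -0.1691])]
3 1 [0.5847 0.2609] -1.8 0.087 
4 1 [0.6407 0.252 ] 15.5 0.073
```

```bash
python3 - <<'E'
from h import *
import pickle
b=pickle.load(open('b1.pkl','rb')); im=b['frame'][:,:,::-1].copy(); im=cv2.resize(im[0:310,160:385],None,fx=2.6,fy=2.6,interpolation=cv2.INTER_CUBIC)
c=np.array([.5468,.0232]);a=np.radians(2.6);u=np.array([np.cos(a),np.sin(a)]);v=np.array([-u[1],u[0]])
def poly(cx,hx,hy,z):
    P=[proj(b,np.r_[c+u*(cx+sx*hx)+v*sy*hy,z]) for sx,sy in((1,1),(1,-1),(-1,-1),(-1,1))]
    cv2.polylines(im,[((np.array(P)-[160,0]+.5)*2.6-.5).round().astype(np.int32)],True,(0,0,255) if z>.02 else (255,0,0),1)
for k in range(6): poly((k-2.5)*.036,.00875,.023,.036)
poly(0,.118,.055,.084);poly(0,.143,.065,.084)
cv2.imwrite('pics/ov.png',im[:600]);print(im.shape)
E
```

```text
(806, 585, 3)
```

View pics/ov.png

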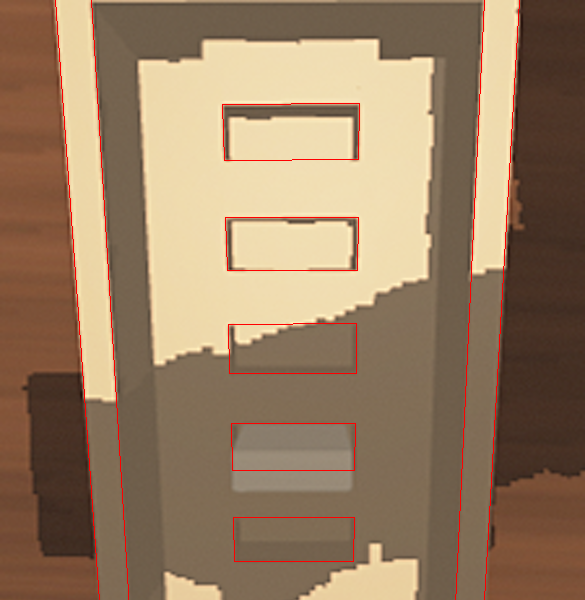

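The overlay agrees with the picture to a pixel: slot mouths, rim and the walls all fall on the drawn lines, so box pose (0.5468, 0.0232), yaw 2.6° holds. Now the tiles.

```bash
cat > plan.py <<'E'
import sys
from h import *
T=[(.4098,.2524,-8),(.4752,.2376,3.5),(.5266,.2565,-8.9),(.5848,.2607,-2.2),(.6406,.2518,16.4)]
B=(.5468,.0232,2.6)
k,i=sys.argv[1][0],int(sys.argv[1][1]); z=float(sys.argv[2])
if k=='t': x,y,a=T[i]
elif k=='s': a=B[2];r=(i-2.5)*.036;x=B[0]+r*np.cos(np.radians(a));y=B[1]+r*np.sin(np.radians(a))
elif k=='b': x,y,a=B
t=tool(); yaw=np.degrees(np.arctan2(t[1,0],t[0,0])); d=(a+180-yaw+180)%360-180   # wanted world turn
n=t[:3,:3]@R.from_euler('z',-d,degrees=True).as_matrix()
Rn=R.from_euler('xyz',[180,0,a+180],degrees=True).as_matrix()
g=t[:3,3]+np.array([0,0,-.159])
print('spin',round(-d/90,4),'then shift',np.round(Rn.T@(np.array([x,y,z])-g)/.2,4), 'yaw',round(yaw,2),'grasp',g.round(4))
E
python3 plan.py t4 .064
```

```text
spin -0.1547 then shift [-0.6022  0.9765  0.8563] yaw -177.52 grasp [0.5802 0.0304 0.2353]
```

```bash
python3 -m creep '[[[0,0,0,-0.0774,1],[0,0,0,-0.0774,1],[-0.1,0.163,0,0,1],[-0.1,0.163,0,0,1],[-0.1,0.163,0,0,1],[-0.1,0.163,0,0,1],[-0.1,0.163,0,0,1],[-0.1,0.162,0,0,1]]]'>/dev/null;python3 -m creep '[[[0,0,0.14,0,1],[0,0,0.14,0,1],[0,0,0.14,0,1],[0,0,0.08,0,1],[0,0,0,0,1],[0,0,0,0,1],[0,0,0,0,1],[0,0,0,0,1]]]'; python3 plan.py t4 .064
```

```text
clock: 17.48
tool_pos: [0.6408, 0.2514, 0.2965]
orientation: [180.0, 0.2, -163.6]
force: [0.3, 0.3, 0.0]
opening: 0.0879
gripper_force: 0.0
spin -0.0003 then shift [3.000e-04 2.100e-03 3.673e-01] yaw -163.63 grasp [0.6408 0.2514 0.1375]
```

```bash
python3 -m creep '[[[0,0.002,0.14,0,1],[0,0,0.14,0,1],[0,0,0.087,0,1],[0,0,0,0,0],[0,0,0,0,0],[0,0,0,0,0],[0,0,0,0,0],[0,0,0,0,0]]]';python3 -m creep '[[[0,0,0,0,0],[0,0,0,0,0],[0,0,0,0,0],[0,0,0,0,0],[0,0,0,0,0]]]'
```

```text
clock: 18.15
tool_pos: [0.6406, 0.2518, 0.223]
orientation: [179.9, 0.2, -163.6]
force: [-0.1, -0.1, -0.8]
opening: 0.0602
gripper_force: 0.0
clock: 18.57
tool_pos: [0.6402, 0.2516, 0.2216]
orientation: [180.0, 0.0, -163.6]
force: [-0.8, -0.1, 3.4]
opening: 0.04
gripper_force: 30.0
```

```bash
python3 -m creep '[[[0,0,-0.08,0,0],[0,0,-0.16,0,0],[0,0,-0.16,0,0],[0,0,-0.16,0,0],[0,0,-0.08,0,0],[0,0,0,0,0],[0,0,0,0,0],[0,0,0,0,0]]]'; python3 plan.py s5 .19; python3 look.py h1
```

```text
clock: 19.23
tool_pos: [0.6397, 0.2513, 0.3479]
orientation: [-180.0, -0.1, -163.7]
force: [0.4, -0.5, -0.3]
opening: 0.0402
gripper_force: 30.0
spin 0.1527 then shift [ 0.0655 -1.1181 -0.0055] yaw -163.66 grasp [0.6397 0.2513 0.1889]
[0.6397 0.2513 0.3473] {} [(array([278., 274.]), 0.95), (array([502., 125.]), 0.68), (array([448., 249.]), 0.58), (array([332.,   4.]), 0.57), (array([313., 146.]), 0.56)]
```

View pics/h1.png

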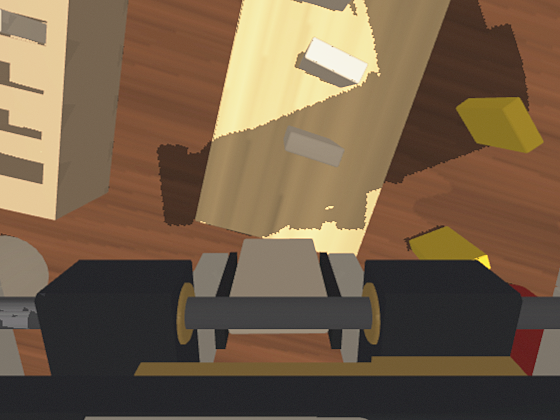

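```bash
cat > held.py <<'E'
# held.py row_foot row_top [foot offset]: x (tool) of the near face at foot and at top
import sys,pickle
from h import *
from scipy.optimize import brentq
p=snapshot('wrist'); M=np.linalg.inv(np.array(p['mount'])); p['C']=np.eye(4)
off=float(sys.argv[3])
for r,z in((float(sys.argv[1]),.159+off),(float(sys.argv[2]),.159+off-.07)):
    f=lambda x: proj(p,(M@[x,0,z,1])[:3])[1]-r
    print(z, brentq(f,-.05,.05), p['cy'])
E
python3 held.py 239 333 .052; python3 - <<'E'
import cv2
im=cv2.imread('pics/h1.png')
g=im[:,:,1].astype(int)
for c in(262,280,298): print(c,[ (r,int(g[r,c]),int(g[r,c-1])) for r in list(range(234,244))+list(range(326,338))])
E
```

```text
0.211 0.0041623988270474395 209.8113132861678
0.141 -0.008505345516884021 209.8113132861678
262 [(234, 124, 128), (235, 118, 126), (236, 193, 121), (237, 189, 107), (238, 124, 99), (239, 116, 120), (240, 127, 128), (241, 126, 127), (242, 127, 126), (243, 127, 126), (326, 65, 63), (327, 62, 62), (328, 52, 53), (329, 130, 130), (330, 143, 143), (331, 138, 140), (332, 142, 140), (333, 118, 116), (334, 86, 87), (335, 81, 82), (336, 83, 84), (337, 82, 80)]
280 [(234, 237, 239), (235, 237, 238), (236, 238, 240), (237, 246, 246), (238, 199, 200), (239, 128, 128), (240, 122, 123), (241, 126, 127), (242, 126, 126), (243, 126, 127), (326, 63, 64), (327, 62, 62), (328, 50, 51), (329, 129, 131), (330, 143, 143), (331, 142, 141), (332, 141, 140), (333, 106, 111), (334, 77, 79), (335, 74, 71), (336, 76, 76), (337, 78, 76)]
298 [(234, 235, 235), (235, 235, 235), (236, 238, 237), (237, 247, 247), (238, 179, 179), (239, 115, 115), (240, 125, 124), (241, 125, 127), (242, 127, 126), (243, 126, 127), (326, 64, 64), (327, 63, 61), (328, 50, 50), (329, 131, 127), (330, 143, 144), (331, 140, 140), (332, 139, 138), (333, 105, 108), (334, 80, 80), (335, 79, 81), (336, 83, 81), (337, 81, 81)]
```

Held tile shows with its foot edge at row 238.5 (cols 245–313): it sits about 2.4 mm back along tool x in the hand, so I correct for that.

```bash
python3 -m creep '[[[0,0,0,0.0764,0],[0,0,0,0.0763,0],[0.013,-0.186,0,0,0],[0.013,-0.187,0,0,0],[0.013,-0.186,0,0,0],[0.013,-0.187,0,0,0],[0.013,-0.186,0,0,0],[0.0125,-0.186,0,0,0]]]'>/dev/null;python3 -m creep '[[[0,0,0.1,0,0],[0,0,0.12,0,0],[0,0,0.12,0,0],[0,0,0,0,0],[0,0,0,0,0],[0,0,0,0,0],[0,0,0,0,0]]]'; python3 plan.py s5 .06; python3 look.py h2
```

```text
clock: 20.63
tool_pos: [0.6355, 0.0278, 0.2826]
orientation: [180.0, 0.1, -177.3]
force: [0.1, -1.1, -0.6]
opening: 0.0397
gripper_force: 30.0
spin 0.0006 then shift [-0.006  -0.0029  0.3178] yaw -177.34 grasp [0.6355 0.0278 0.1236]
[0.6353 0.0278 0.2825] {} [(array([278., 272.]), 0.85)]
```

View pics/h2.png

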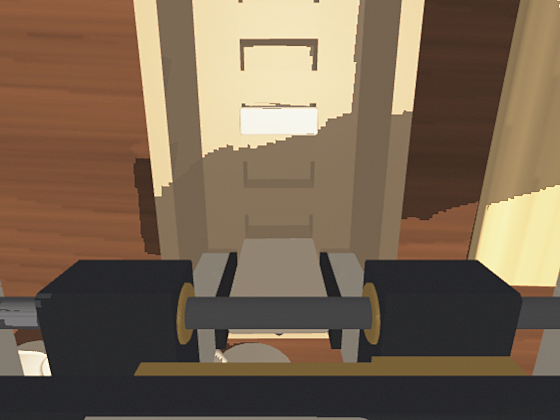

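The held tile hides slot 5; slot 4's mouth is at (280,225) and the old tile at (279,120). I go down slowly, watching the force.

```bash
python3 -m creep '[[[0.006,-0.003,0.08,0,0],[0,0,0.08,0,0],[0,0,0,0,0],[0,0,0,0,0],[0,0,0.02,0,0],[0,0,0.02,0,0],[0,0,0.02,0,0],[0,0,0,0,0]]]';python3 -m creep '[[[0,0,0.02,0,0],[0,0,0,0,0]]]'
```

```text
clock: 21.4
tool_pos: [0.634, 0.0269, 0.2369]
orientation: [180.0, 0.1, -177.4]
force: [1.5, -0.2, -1.8]
opening: 0.04
gripper_force: 30.0
clock: 21.57
tool_pos: [0.634, 0.0268, 0.2328]
orientation: [180.0, 0.1, -177.4]
force: [2.6, 0.7, -3.2]
opening: 0.0398
gripper_force: 30.0
```

```bash
python3 -m creep '[[[-0.004,0,0.02,0,0],[0,0,0.02,0,0],[0,0,0.015,0,0],[0,0,0,0,0],[0,0,0,0,0]]]';python3 -m creep '[[[0,0,0.012,0,0],[0,0,0,0,0],[0,0,0,0,0]]]'
```

```text
clock: 21.98
tool_pos: [0.6344, 0.0268, 0.2216]
orientation: [-180.0, -0.0, -177.4]
force: [1.0, 0.2, -2.2]
opening: 0.0393
gripper_force: 30.0
clock: 22.23
tool_pos: [0.6344, 0.0268, 0.2195]
orientation: [-180.0, -0.0, -177.4]
force: [0.6, -0.1, -1.3]
opening: 0.04
gripper_force: 30.0
```

```bash
python3 -m creep '[[[0,0,0.008,0,0],[0,0,0,0,0],[0,0,0,0,0]]]'|grep -E 'force|pos';python3 -m creep '[[[0,0,0,0,0.6],[0,0,0,0,0.6],[0,0,0,0,0.6],[0,0,-0.03,0,0.6],[0,0,-0.1,0,0.6],[0,0,-0.18,0,0.6],[0,0,-0.18,0,0.6],[0,0,-0.18,0,0.6]]]'; python3 plan.py t3 .064
```

```text
tool_pos: [0.6344, 0.0268, 0.218]
force: [1.7, -0.8, -1.2]
gripper_force: 30.0
clock: 23.15
tool_pos: [0.6342, 0.0267, 0.354]
orientation: [-180.0, -0.0, -177.4]
force: [1.1, 0.6, -0.9]
opening: 0.0527
gripper_force: 0.0
spin 0.0536 then shift [0.2915 1.1599 0.6549] yaw -177.38 grasp [0.6342 0.0267 0.195 ]
```

```bash
python3 -m creep '[[[0,0,0,0.0536,1],[0.042,0.166,0,0,1],[0.042,0.166,0,0,1],[0.042,0.166,0,0,1],[0.042,0.166,0,0,1],[0.042,0.165,0,0,1],[0.042,0.165,0,0,1],[0.04,0.166,0,0,1]]]'>/dev/null;python3 -m creep '[[[0,0,0.15,0,1],[0,0,0.14,0,1],[0,0,0,0,1],[0,0,0,0,1],[0,0,0,0,1],[0,0,0,0,1],[0,0,0,0,1]]]'; python3 plan.py t3 .064; python3 look.py c3
```

```text
clock: 24.4
tool_pos: [0.5856, 0.2607, 0.2961]
orientation: [179.9, 0.1, 177.8]
force: [0.5, 0.0, -0.6]
opening: 0.0872
gripper_force: 0.0
spin -0.0004 then shift [ 4.200e-03 -3.000e-04  3.653e-01] yaw 177.76 grasp [0.5856 0.2607 0.1371]
[0.5854 0.2607 0.2955] {} [(array([495., 130.]), 0.93), (array([230.,  44.]), 0.82), (array([452., 264.]), 0.77), (array([279., 228.]), 0.72), (array([267., 138.]), 0.6)]
```

```bash
cat > heldm.py <<'E'
import sys
from h import *
from scipy.optimize import brentq
p=shot('wrist'); save(p,sys.argv[1]+'.png'); M=np.linalg.inv(np.array(p['mount'])); q=dict(p); q['C']=np.eye(4)
off=float(sys.argv[2])
for r in nets.masks_of(p,'tile0'):
    if abs(r['uv'][0]-279)<15 and abs(r['uv'][1]-272)<20:
        m=r['region'];print(r['confidence'],[int(np.argmax(m[:,c])) for c in(255,262,270,280,290,300)])
g=p['frame'].astype(int).sum(2); rows=[]
for c in range(256,303,4):
    d=np.abs(g[228:248,c]-g[226:246,c]); rows.append(int(np.argmax(d))+227)
print(rows); row=np.median(rows)
print('row',row,'near face x mm',1e3*brentq(lambda x: proj(q,(M@[x,0,.159+off,1])[:3])[1]-row-.0,-.05,.05))
E
python3 -m creep '[[[0.004,0,0.14,0,1],[0,0,0.14,0,1],[0,0,0.085,0,1],[0,0,0,0,0],[0,0,0,0,0],[0,0,0,0,0],[0,0,0,0,0],[0,0,0,0,0]]]'>/dev/null;python3 -m creep '[[[0,0,0,0,0],[0,0,0,0,0],[0,0,0,0,0],[0,0,0,0,0],[0,0,0,0,0]]]'
python3 -m creep '[[[0,0,-0.08,0,0],[0,0,-0.16,0,0],[0,0,-0.16,0,0],[0,0,-0.16,0,0],[0,0,-0.08,0,0],[0,0,0,0,0],[0,0,0,0,0],[0,0,0,0,0]]]'|grep open; python3 plan.py s4 .19; python3 heldm.py h3 .051
```

```text
clock: 25.58
tool_pos: [0.5844, 0.261, 0.2216]
orientation: [180.0, 0.0, 177.8]
force: [-0.5, 0.2, 3.7]
opening: 0.0401
gripper_force: 30.0
opening: 0.0398
spin -0.0536 then shift [-0.0312 -1.1775 -0.0048] yaw 177.77 grasp [0.5838 0.2606 0.189 ]
0.92 [238, 238, 238, 238, 238, 238]
[238, 238, 238, 238, 238, 238, 238, 236, 233, 233, 233, 233]
row 238.0 near face x mm 5.0221029489213125
```

```bash
python3 -m creep '[[[0,0,0,-0.0536,0],[-0.003,-0.168,0,0,0],[-0.003,-0.168,0,0,0],[-0.003,-0.168,0,0,0],[-0.003,-0.168,0,0,0],[-0.003,-0.168,0,0,0],[-0.004,-0.168,0,0,0],[-0.004,-0.169,0,0,0]]]'>/dev/null;python3 -m creep '[[[0,0,0.15,0,0],[0,0,0.15,0,0],[0,0,0.13,0,0],[0,0,0,0,0],[0,0,0,0,0],[0,0,0,0,0],[0,0,0,0,0]]]'; python3 plan.py s4 .06
```

```text
clock: 27.6
tool_pos: [0.6003, 0.0264, 0.2647]
orientation: [180.0, 0.1, -177.3]
force: [-0.1, 0.5, -0.0]
opening: 0.0397
gripper_force: 30.0
spin 0.0007 then shift [-0.0018 -0.0037  0.2286] yaw -177.34 grasp [0.6003 0.0264 0.1057]
```

```bash
python3 -m creep '[[[0.006,-0.003,0.04,0,0],[0,0,0.03,0,0],[0,0,0,0,0],[0,0,0.02,0,0],[0,0,0.02,0,0],[0,0,0.02,0,0],[0,0,0.02,0,0],[0,0,0,0,0]]]';python3 -m creep '[[[0,0,0.02,0,0],[0,0,0,0,0],[0,0,0,0,0]]]'
```

```text
clock: 28.27
tool_pos: [0.5986, 0.0254, 0.2323]
orientation: [-180.0, -0.0, -177.4]
force: [1.4, -0.4, -1.6]
opening: 0.0397
gripper_force: 30.0
clock: 28.52
tool_pos: [0.5985, 0.0253, 0.2289]
orientation: [-180.0, 0.0, -177.4]
force: [0.6, 0.3, -1.4]
opening: 0.0397
gripper_force: 30.0
```

```bash
python3 -m creep '[[[-0.002,0,0.02,0,0],[0,0,0.02,0,0],[0,0,0.016,0,0],[0,0,0,0,0],[0,0,0,0,0]]]' | grep -E 'force|pos';python3 -m creep '[[[0,0,0,0,0.6],[0,0,0,0,0.6],[0,0,0,0,0.6],[0,0,-0.03,0,0.6],[0,0,-0.1,0,0.6],[0,0,-0.18,0,0.6],[0,0,-0.18,0,0.6],[0,0,-0.18,0,0.6]]]'; python3 -m creep '[[[0,0,0,0,1],[0,0,0,0,1],[0,0,0,0,1],[0,0,0,0,1]]]' | grep pos;  python3 plan.py t2 .064; python3 look.py d1;python3 - <<'E'
from fit import *
b=pickle.load(open('d1.pkl','rb'))
for u,cf,m in b['tile']: print(np.round(u),round(cf,2),m.sum(),at_z(b,u,.078)[:2])
E
```

```text
tool_pos: [0.5987, 0.0253, 0.2176]
force: [0.2, 0.0, -0.8]
gripper_force: 30.0
clock: 29.6
tool_pos: [0.5985, 0.0252, 0.3538]
orientation: [-180.0, -0.0, -177.4]
force: [1.3, -0.4, -1.2]
opening: 0.0526
gripper_force: 0.0
tool_pos: [0.5983, 0.0252, 0.3509]
spin 0.1278 then shift [0.5331 1.0872 0.6396] yaw -177.4 grasp [0.5983 0.0252 0.1919]
[0.5985 0.0252 0.3506] {} [(array([278., 207.]), 0.96), (array([541.,  57.]), 0.93), (array([279., 251.]), 0.91), (array([547., 124.]), 0.75), (array([278., 122.]), 0.33)]
[278. 207.] 0.96 1572 [0.5929 0.0241]
[541.  57.] 0.93 931 [0.4816 0.1936]
[279. 251.] 0.91 1731 [0.6283 0.0266]
[547. 124.] 0.75 641 [0.5243 0.209 ]
[278. 122.] 0.33 49918 [0.5311 0.0219]
```

View pics/d1.png

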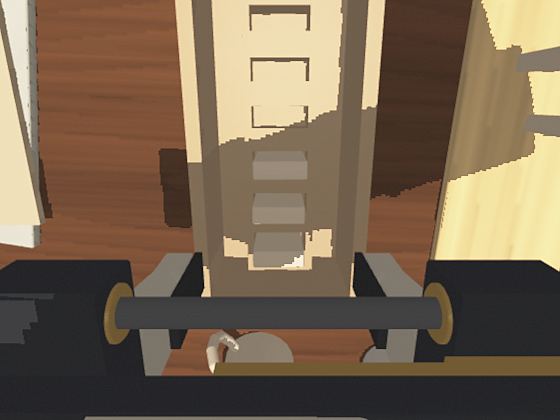

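Tiles now stand in slots 3, 4, 5 (rows 164, 207, 250, column 279), evenly spaced and upright. Next, tile 2.

```bash
python3 -m creep '[[[0,0,0,0.0639,1],[0,0,0,0.0639,1],[0.089,0.181,0,0,1],[0.089,0.181,0,0,1],[0.089,0.181,0,0,1],[0.089,0.181,0,0,1],[0.089,0.182,0,0,1],[0.088,0.181,0,0,1]]]'>/dev/null;python3 -m creep '[[[0,0,0.15,0,1],[0,0,0.14,0,1],[0,0,0,0,1],[0,0,0,0,1],[0,0,0,0,1],[0,0,0,0,1],[0,0,0,0,1]]]'|grep forc; python3 plan.py t2 .064
```

```text
force: [0.8, -0.1, -0.2]
gripper_force: 0.0
spin -0.0003 then shift [ 5.500e-03 -3.000e-04  3.623e-01] yaw 171.08 grasp [0.5277 0.2564 0.1365]
```

```bash
python3 -m creep '[[[0,0,0.14,0,1],[0,0,0.14,0,1],[0,0,0.082,0,1],[0,0,0,0,0],[0,0,0,0,0],[0,0,0,0,0],[0,0,0,0,0],[0,0,0,0,0]]]'>/dev/null;python3 -m creep '[[[0,0,0,0,0],[0,0,0,0,0],[0,0,0,0,0],[0,0,0,0,0],[0,0,0,0,0]]]'
python3 -m creep '[[[0,0,-0.08,0,0],[0,0,-0.16,0,0],[0,0,-0.16,0,0],[0,0,-0.16,0,0],[0,0,-0.08,0,0],[0,0,0,0,0],[0,0,0,0,0],[0,0,0,0,0]]]'|grep open; python3 plan.py s2 .19; python3 heldm.py h4 .051
```

```text
clock: 32.37
tool_pos: [0.5272, 0.2567, 0.2219]
orientation: [180.0, 0.0, 171.1]
force: [-1.2, 0.5, 4.6]
opening: 0.04
gripper_force: 30.0
opening: 0.0403
spin -0.1279 then shift [ 0.0419 -1.1686 -0.0035] yaw 171.09 grasp [0.5266 0.2562 0.1893]
0.82 [235, 235, 236, 235, 234, 235]
[228, 235, 234, 235, 235, 231, 244, 233, 236, 236, 235, 234]
row 235.0 near face x mm 6.792120339958688
```

```bash
python3 -m creep '[[[0,0,0,-0.064,0],[0,0,0,-0.064,0],[0.007,-0.195,0,0,0],[0.007,-0.195,0,0,0],[0.007,-0.195,0,0,0],[0.007,-0.195,0,0,0],[0.007,-0.195,0,0,0],[0.007,-0.194,0,0,0]]]'>/dev/null;python3 -m creep '[[[0,0,0.15,0,0],[0,0,0.15,0,0],[0,0,0.13,0,0],[0,0,0,0,0],[0,0,0,0,0],[0,0,0,0,0],[0,0,0,0,0]]]'; python3 plan.py s2 .06
```

```text
clock: 34.38
tool_pos: [0.5301, 0.0231, 0.2649]
orientation: [180.0, 0.1, -177.3]
force: [0.4, -0.6, -1.0]
opening: 0.0398
gripper_force: 30.0
spin 0.0009 then shift [ 0.0068 -0.0033  0.2296] yaw -177.32 grasp [0.5301 0.0231 0.1059]
```

```bash
python3 -m creep '[[[0.004,-0.002,0.04,0,0],[0,0,0.03,0,0],[0,0,0,0,0],[0,0,0.02,0,0],[0,0,0.02,0,0],[0,0,0.02,0,0],[0,0,0.02,0,0],[0,0,0,0,0]]]';python3 -m creep '[[[0,0,0.02,0,0],[0,0,0,0,0],[0,0,0,0,0]]]'
```

```text
clock: 35.05
tool_pos: [0.5284, 0.0221, 0.2325]
orientation: [-180.0, -0.1, -177.4]
force: [0.4, 0.0, -1.8]
opening: 0.0398
gripper_force: 30.0
clock: 35.3
tool_pos: [0.5286, 0.0221, 0.2292]
orientation: [-180.0, -0.0, -177.4]
force: [0.7, 0.2, -1.8]
opening: 0.0396
gripper_force: 30.0
```

```bash
python3 -m creep '[[[0,0,0.02,0,0],[0,0,0.02,0,0],[0,0,0.018,0,0],[0,0,0,0,0],[0,0,0,0,0]]]' | grep -E 'force|pos';python3 -m creep '[[[0,0,0,0,0.6],[0,0,0,0,0.6],[0,0,0,0,0.6],[0,0,-0.03,0,0.6],[0,0,-0.1,0,0.6],[0,0,-0.18,0,0.6],[0,0,-0.18,0,0.6],[0,0,-0.18,0,0.6]]]' | grep open; python3 -m creep '[[[0,0,0,0,1],[0,0,0,0,1],[0,0,0,0,1],[0,0,0,0,1]]]' | grep pos;  python3 plan.py t1 .064
```

```text
tool_pos: [0.5287, 0.0222, 0.2177]
force: [0.9, 0.2, -0.7]
gripper_force: 30.0
opening: 0.0524
tool_pos: [0.5281, 0.022, 0.3511]
spin -0.0097 then shift [0.1984 1.092  0.6405] yaw -177.38 grasp [0.5281 0.022  0.1921]
```

```bash
python3 -m creep '[[[0,0,0,-0.0097,1],[0.032,0.182,0,0,1],[0.032,0.182,0,0,1],[0.032,0.182,0,0,1],[0.032,0.182,0,0,1],[0.032,0.182,0,0,1],[0.032,0.182,0,0,1],[0,0,0,0,1]]]'>/dev/null;python3 -m creep '[[[0,0,0.15,0,1],[0,0,0.14,0,1],[0,0,0,0,1],[0,0,0,0,1],[0,0,0,0,1],[0,0,0,0,1],[0,0,0,0,1]]]'|grep forc; python3 plan.py t1 .064
```

```text
force: [-0.3, 0.3, -0.3]
gripper_force: 0.0
spin 0.0 then shift [ 0.0114 -0.0012  0.3616] yaw -176.5 grasp [0.4775 0.238  0.1363]
```

```bash
python3 -m creep '[[[0.005,0,0.14,0,1],[0,0,0.14,0,1],[0,0,0.082,0,1],[0,0,0,0,0],[0,0,0,0,0],[0,0,0,0,0],[0,0,0,0,0],[0,0,0,0,0]]]'>/dev/null;python3 -m creep '[[[0,0,0,0,0],[0,0,0,0,0],[0,0,0,0,0],[0,0,0,0,0],[0,0,0,0,0]]]'
python3 -m creep '[[[0,0,-0.08,0,0],[0,0,-0.16,0,0],[0,0,-0.16,0,0],[0,0,-0.16,0,0],[0,0,-0.08,0,0],[0,0,0,0,0],[0,0,0,0,0],[0,0,0,0,0]]]'|grep open; python3 plan.py s1 .19; python3 heldm.py h5 .051
```

```text
clock: 39.05
tool_pos: [0.4761, 0.2379, 0.2218]
orientation: [180.0, 0.0, -176.5]
force: [-0.4, -0.0, 5.1]
opening: 0.0398
gripper_force: 30.0
opening: 0.0397
spin 0.0098 then shift [-0.0375 -1.0862 -0.003 ] yaw -176.51 grasp [0.4755 0.2374 0.1894]
0.78 [235, 236, 236, 236, 236, 236]
[236, 236, 229, 236, 236, 236, 236, 236, 236, 236, 236, 236]
row 236.0 near face x mm 6.3157951115709166
```

```bash
python3 -m creep '[[[0,0,0,0.0098,0],[-0.005,-0.181,0,0,0],[-0.005,-0.182,0,0,0],[-0.005,-0.182,0,0,0],[-0.005,-0.181,0,0,0],[-0.005,-0.181,0,0,0],[-0.005,-0.181,0,0,0],[0,0,0,0,0]]]'>/dev/null;python3 -m creep '[[[0,0,0.15,0,0],[0,0,0.15,0,0],[0,0,0.13,0,0],[0,0,0,0,0],[0,0,0,0,0],[0,0,0,0,0],[0,0,0,0,0]]]'; python3 plan.py s1 .06
```

```text
clock: 41.07
tool_pos: [0.4927, 0.0211, 0.265]
orientation: [180.0, 0.1, -177.4]
force: [0.3, 0.1, -1.1]
opening: 0.0395
gripper_force: 30.0
spin 0.0005 then shift [-0.0008 -0.0016  0.23  ] yaw -177.35 grasp [0.4927 0.0211 0.106 ]
```

```bash
python3 -m creep '[[[0,-0.001,0.04,0,0],[0,0,0.03,0,0],[0,0,0,0,0],[0,0,0.02,0,0],[0,0,0.02,0,0],[0,0,0.02,0,0],[0,0,0.02,0,0],[0,0,0,0,0]]]' | grep -E 'pos|forc';python3 -m creep '[[[0,0,0.02,0,0],[0,0,0,0,0],[0,0,0,0,0]]]'| grep -E 'pos|forc'
```

```text
tool_pos: [0.4918, 0.0204, 0.2326]
force: [0.7, 0.3, -0.6]
gripper_force: 30.0
tool_pos: [0.4919, 0.0204, 0.2293]
force: [-0.3, 1.1, -0.5]
gripper_force: 30.0
```

```bash
python3 -m creep '[[[0,0,0.02,0,0],[0,0,0.02,0,0],[0,0,0.018,0,0],[0,0,0,0,0],[0,0,0,0,0]]]' | grep -E 'force|pos';python3 -m creep '[[[0,0,0,0,0.6],[0,0,0,0,0.6],[0,0,0,0,0.6],[0,0,-0.03,0,0.6],[0,0,-0.1,0,0.6],[0,0,-0.18,0,0.6],[0,0,-0.18,0,0.6],[0,0,-0.18,0,0.6]]]' | grep open; python3 -m creep '[[[0,0,0,0,1],[0,0,0,0,1],[0,0,0,0,1],[0,0,0,0,1]]]' | grep pos;  python3 plan.py t0 .064
```

```text
tool_pos: [0.492, 0.0205, 0.2176]
force: [-0.7, -0.2, 0.5]
gripper_force: 30.0
opening: 0.0528
tool_pos: [0.4914, 0.0203, 0.3512]
spin 0.1179 then shift [0.5657 1.0925 0.641 ] yaw -177.39 grasp [0.4914 0.0203 0.1922]
```

```bash
python3 -m creep '[[[0,0,0,0.059,1],[0,0,0,0.059,1],[0.095,0.182,0,0,1],[0.095,0.182,0,0,1],[0.095,0.182,0,0,1],[0.095,0.182,0,0,1],[0.095,0.182,0,0,1],[0.095,0.182,0,0,1]]]'>/dev/null;python3 -m creep '[[[0,0,0.15,0,1],[0,0,0.14,0,1],[0,0,0,0,1],[0,0,0,0,1],[0,0,0,0,1],[0,0,0,0,1],[0,0,0,0,1]]]'|grep forc; python3 plan.py t0 .064
```

```text
force: [-0.5, 1.2, -0.3]
gripper_force: 0.0
spin -0.0005 then shift [ 0.0007 -0.0007  0.3609] yaw 171.96 grasp [0.41   0.2525 0.1362]
```

```bash
python3 -m creep '[[[-0.002,0,0.14,0,1],[0,0,0.14,0,1],[0,0,0.082,0,1],[0,0,0,0,0],[0,0,0,0,0],[0,0,0,0,0],[0,0,0,0,0],[0,0,0,0,0]]]'>/dev/null;python3 -m creep '[[[0,0,0,0,0],[0,0,0,0,0],[0,0,0,0,0],[0,0,0,0,0],[0,0,0,0,0]]]'
python3 -m creep '[[[0,0,-0.08,0,0],[0,0,-0.16,0,0],[0,0,-0.16,0,0],[0,0,-0.16,0,0],[0,0,-0.08,0,0],[0,0,0,0,0],[0,0,0,0,0],[0,0,0,0,0]]]'|grep open; python3 plan.py s0 .19; python3 heldm.py h6 .051
```

```text
clock: 45.73
tool_pos: [0.4099, 0.2528, 0.2219]
orientation: [180.0, 0.0, 172.0]
force: [-1.1, 1.2, 4.9]
opening: 0.0397
gripper_force: 30.0
opening: 0.0398
spin -0.118 then shift [-0.1844 -1.1747 -0.0026] yaw 171.98 grasp [0.4094 0.2521 0.1895]
0.9 [236, 235, 235, 236, 236, 235]
[236, 236, 236, 236, 235, 236, 236, 236, 236, 236, 234, 234]
row 236.0 near face x mm 6.18767990889309
```

```bash
python3 -m creep '[[[0,0,0,-0.059,0],[0,0,0,-0.059,0],[-0.03,-0.195,0,0,0],[-0.03,-0.196,0,0,0],[-0.029,-0.196,0,0,0],[-0.03,-0.196,0,0,0],[-0.03,-0.196,0,0,0],[-0.029,-0.196,0,0,0]]]'>/dev/null;python3 -m creep '[[[0,0,0.15,0,0],[0,0,0.15,0,0],[0,0,0.13,0,0],[0,0,0,0,0],[0,0,0,0,0],[0,0,0,0,0],[0,0,0,0,0]]]'; python3 plan.py s0 .06
```

```text
clock: 47.75
tool_pos: [0.4568, 0.02, 0.2648]
orientation: [180.0, 0.1, -177.3]
force: [0.5, -0.5, -0.8]
opening: 0.0399
gripper_force: 30.0
spin 0.0009 then shift [-1.000e-04 -4.400e-03  2.291e-01] yaw -177.32 grasp [0.4568 0.02   0.1058]
```

```bash
python3 -m creep '[[[-0.001,-0.002,0.04,0,0],[0,0,0.03,0,0],[0,0,0,0,0],[0,0,0.02,0,0],[0,0,0.02,0,0],[0,0,0.02,0,0],[0,0,0.02,0,0],[0,0,0,0,0]]]' | grep -E 'pos|forc';python3 -m creep '[[[0,0,0.02,0,0],[0,0,0,0,0],[0,0,0,0,0]]]'| grep -E 'pos|forc'
```

```text
tool_pos: [0.456, 0.0189, 0.2326]
force: [-0.4, 0.7, -1.2]
gripper_force: 30.0
tool_pos: [0.4563, 0.019, 0.2293]
force: [-0.3, -0.7, -0.5]
gripper_force: 30.0
```

```bash
python3 -m creep '[[[0,0,0.02,0,0],[0,0,0.02,0,0],[0,0,0.018,0,0],[0,0,0,0,0],[0,0,0,0,0]]]' | grep -E 'force|pos';python3 -m creep '[[[0,0,0,0,0.6],[0,0,0,0,0.6],[0,0,0,0,0.6],[0,0,-0.03,0,0.6],[0,0,-0.1,0,0.6],[0,0,-0.18,0,0.6],[0,0,-0.18,0,0.6],[0,0,-0.2,0,0.6]]]' | grep open; python3 -m creep '[[[-0.18,0,-0.1,0,0.6],[-0.18,0,-0.1,0,0.6],[-0.18,0,0,0,0.6],[-0.18,0,0,0,0.6],[0,0,0,0,0.6],[0,0,0,0,0.6],[0,0,0,0,0.6],[0,0,0,0,0.6]]]' | grep pos; python3 look.py e1; python3 - <<'E'
from h import *
t=shot('top'); save(t,'t4.png')
for q,z in(('cover_grip',.042),('cover',.012)): print([(r['uv'],round(r['confidence'],2),at_z(t,r['uv'],z)) for r in nets.landmark_of(t,q)])
E
```

```text
tool_pos: [0.4564, 0.0191, 0.2176]
force: [-0.3, 0.3, -0.8]
gripper_force: 30.0
opening: 0.0528
tool_pos: [0.5994, 0.0255, 0.3961]
[0.5994 0.0256 0.3966] {} [(array([282., 112.]), 0.97), (array([277., 229.]), 0.72), (array([278.,  21.]), 0.69), (array([277.,  68.]), 0.62), (array([277., 191.]), 0.57)]
[([420.1, 274.2], 0.64, array([ 0.46475445, -0.28305586,  0.042     ])), ([293.0, 236.9], 0.44, array([0.56004794, 0.02180481, 0.042     ]))]
[([418.1, 273.6], 0.78, array([ 0.46752083, -0.28808084,  0.012     ]))]
```

View pics/e1.png

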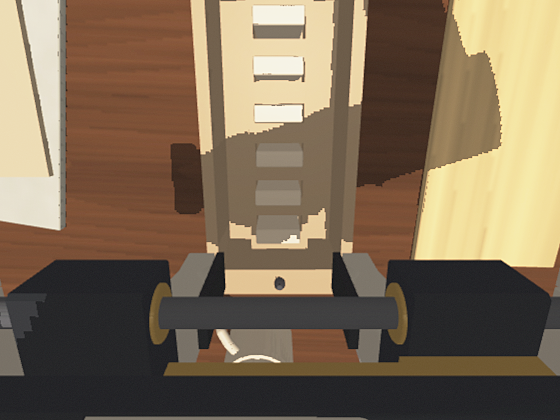

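Six tiles stand in a row in the slots (column 278, rows 20–228), upright. The cover has been knocked aside, to about (0.466,-0.285), so I measure it afresh.

```bash
python3 -m creep '[[[0.071,-0.191,0,0,1],[0.071,-0.191,0,0,1],[0.071,-0.191,0,0,1],[0.071,-0.191,0,0,1],[0.071,-0.191,0,0,1],[0.071,-0.191,0,0,1],[0.071,-0.191,0,0,1],[0.071,-0.191,0,0,1]]]'>/dev/null; python3 -m creep '[[[0,0,0,0,1],[0,0,0,0,1],[0,0,0,0,1],[0,0,0,0,1],[0,0,0,0,1],[0,0,0,0,1]]]'|grep pos; python3 - <<'E'
from h import *
w=shot('wrist');save(w,'k1.png')
for q,z in(('cover_grip',.042),('cover',.012)): print([(r['uv'],round(r['confidence'],2),at_z(w,r['uv'],z)) for r in nets.landmark_of(w,q)])
E
```

```text
tool_pos: [0.5012, -0.2837, 0.396]
[([283.5, 149.4], 0.63, array([ 0.46355154, -0.28097496,  0.042     ]))]
[([282.7, 144.6], 0.68, array([ 0.46252871, -0.2814159 ,  0.012     ]))]
```

View pics/k1.png

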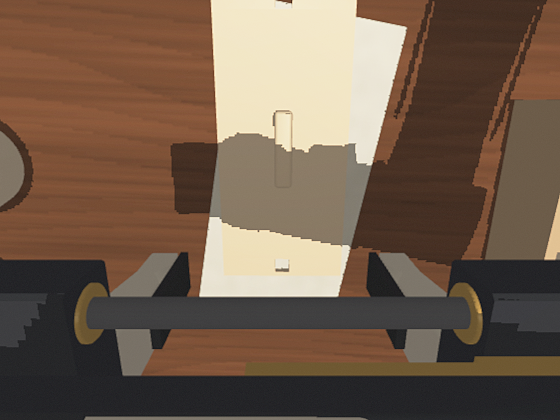

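The cover lies flat, the handle running from (283,111) to (284,187), the far hole at (282,265), the near one at (284,3), plate edges about columns 211–357 at the top.

```bash
python3 - <<'E'
from h import *
import pickle
np.set_printoptions(precision=4,suppress=True)
w=shot('wrist')
print('handle top ends',at_z(w,(283,111.5),.054)[:2],at_z(w,(284,187.5),.054)[:2])
print('holes',at_z(w,(283.5,3),.02)[:2],at_z(w,(282,265),.02)[:2])
m=nets.masks_of(w,'cover')[0]['region']
def line(side,rows):
    P=[]
    for r in rows:
        c=np.flatnonzero(m[r]); P.append(at_z(w,(c[0] if side==0 else c[-1]+1,r),.02)[:2])
    P=np.array(P); k=np.polyfit(P[:,0],P[:,1],1); return k,np.abs(P[:,1]-np.polyval(k,P[:,0])).max()
L=line(0,range(15,240,15));Rr=line(1,range(15,240,15)); print(L,Rr)
kl,kr=L[0],Rr[0]; print('yaw',np.degrees(np.arctan([kl[0],kr[0]])),'mid y at x=.463',(np.polyval(kl,.463)+np.polyval(kr,.463))/2,'width',np.polyval(kr,.463)-np.polyval(kl,.463))
c=np.flatnonzero(m[:,240]);c2=np.flatnonzero(m[:,330]);print('far edge',c[-1],c2[-1],at_z(w,(240,c[-1]),.02)[:2],at_z(w,(330,c2[-1]),.02)[:2])
print(tool()[:3,3])
b=(w['C']);
# two-view height check of the handle (wrist + top)
t=shot('top'); r=nets.landmark_of(t,'cover_grip'); q=nets.landmark_of(w,'cover_grip')
if r and q: print('tri',tri([ray(t,r[0]['uv']),ray(w,q[0]['uv'])]))
E
```

```text
handle top ends [ 0.4288 -0.2837] [ 0.4972 -0.2793]
holes [ 0.3361 -0.2876] [ 0.5932 -0.276 ]
(array([ 0.0462, -0.3685]), np.float64(0.000955169766310715)) (array([ 0.043 , -0.2364]), np.float64(0.0012391661504654594))
yaw [2.6458 2.4607] mid y at x=.463 -0.28178135225646983 width 0.13061538619289628
far edge 276 275 [ 0.6089 -0.3222] [ 0.6029 -0.2218]
[ 0.5009 -0.2844  0.3959]
tri (array([ 1.673 , -0.1331, -9.6882]), [0.9, 0.9])
```

```bash
python3 -m creep '[[[0.095,0.011,0.1,0,1],[0.094,0.011,0.14,0,1],[0,0,0.17,0,1],[0,0,0.17,0,1],[0,0,0,0,1],[0,0,0,0,1],[0,0,0,0,1],[0,0,0,0,1]]]'; python3 - <<'E'
from h import *
w=shot('wrist'); save(w,'k2.png')
print(delta([.4632,-.2816,.0454]))
for q,z in(('cover_grip',.042),('cover',.012)): print([(r['uv'],round(r['confidence'],2),at_z(w,r['uv'],z)) for r in nets.landmark_of(w,q)])
E
```

```text
clock: 52.9
tool_pos: [0.4639, -0.2825, 0.2821]
orientation: [-179.9, 0.2, -177.4]
force: [0.8, 0.5, 0.2]
opening: 0.0875
gripper_force: 0.0
[0.0061 0.0057 0.3878]
[([281.5, 227.0], 0.63, array([ 0.46351968, -0.28104084,  0.042     ]))]
[([280.8, 215.4], 0.69, array([ 0.46522783, -0.28124944,  0.012     ]))]
```

View pics/k2.png

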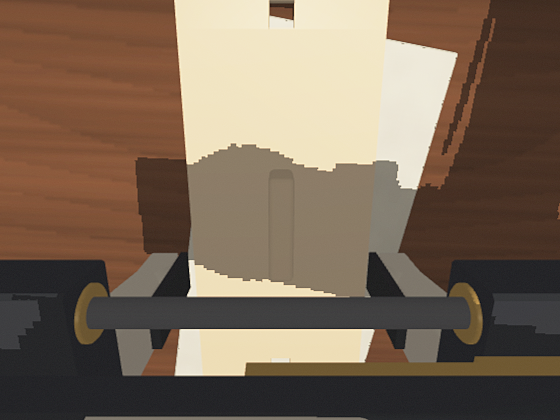

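The handle is centred between the fingers (cols 269–293, rows 170–283). Descend and grip.

```bash
python3 -m creep '[[[0,0.005,0.14,0,1],[0,0,0.14,0,1],[0,0,0.08,0,1],[0,0,0.027,0,1],[0,0,0,0,0],[0,0,0,0,0],[0,0,0,0,0],[0,0,0,0,0]]]';python3 -m creep '[[[0,0,0,0,0],[0,0,0,0,0],[0,0,0,0,0],[0,0,0,0,0],[0,0,0,0,0],[0,0,0,0,0],[0,0,0,0,0],[0,0,0,0,0]]]'
python3 -m creep '[[[0,0,-0.02,0,0],[0,0,-0.05,0,0],[0,0,-0.1,0,0],[0,0,-0.15,0,0],[0,0,-0.15,0,0],[0,0,-0.15,0,0],[0,0,-0.15,0,0],[0,0,-0.05,0,0]]]'|grep open;python3 -m creep '[[[0,0,0,0,0],[0,0,0,0,0],[0,0,0,0,0],[0,0,0,0,0]]]'; python3 - <<'E'
from h import *
w=shot('wrist'); save(w,'k3.png'); cv2.imwrite('pics/k3c.png',cv2.resize(w['frame'][:300,200:360,::-1],None,fx=2,fy=2))
E
```

```text
clock: 53.72
tool_pos: [0.4633, -0.2813, 0.2039]
orientation: [-180.0, 0.1, -177.4]
force: [0.0, 0.7, 0.6]
opening: 0.0666
gripper_force: 0.0
clock: 54.38
tool_pos: [0.4627, -0.2812, 0.2024]
orientation: [180.0, -0.0, -177.4]
force: [-1.0, 0.4, -0.5]
opening: 0.0154
gripper_force: 30.0
opening: 0.0157
clock: 55.38
tool_pos: [0.4621, -0.2809, 0.3643]
orientation: [179.9, -0.2, -177.4]
force: [0.1, 0.2, -5.5]
opening: 0.016
gripper_force: 30.0
```

View pics/k3c.png

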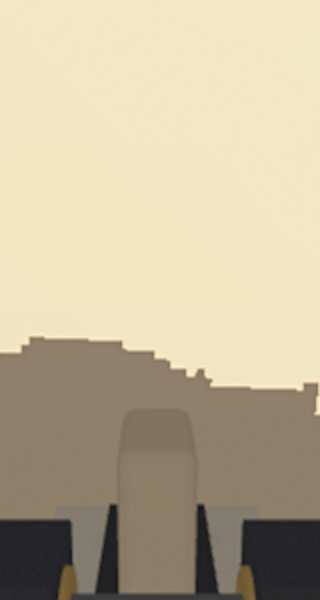

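```bash
python3 - <<'E'
from h import *
from scipy.optimize import brentq
p=snapshot('wrist'); M=np.linalg.inv(np.array(p['mount'])); p['C']=np.eye(4)
for r,z in((225.5,.1484),(204,.1824)):print(brentq(lambda x: proj(p,(M@[x,0,z,1])[:3])[1]-r,-.05,.1))
E
python3 plan.py b0 .12
```

```text
0.03453052996727536
0.03340581303573728
spin 0.0002 then shift [-0.4905  1.5008  0.4289] yaw -177.38 grasp [ 0.4624 -0.2811  0.2058]
```

```bash
python3 -m creep '[[[-0.061,0.188,0,0,0],[-0.061,0.188,0,0,0],[-0.061,0.188,0,0,0],[-0.061,0.187,0,0,0],[-0.061,0.187,0,0,0],[-0.061,0.188,0,0,0],[-0.061,0.188,0,0,0],[-0.061,0.187,0,0,0]]]' | grep open; python3 -m creep '[[[0,0,0.1,0,0],[0,0,0.13,0,0],[0,0,0.1,0,0],[0,0,0,0,0],[0,0,0,0,0],[0,0,0,0,0],[0,0,0,0,0],[0,0,0,0,0]]]'; python3 plan.py b0 .1154
```

```text
opening: 0.0158
clock: 56.82
tool_pos: [0.5469, 0.0231, 0.3019]
orientation: [180.0, 0.1, -177.4]
force: [0.8, 0.1, -6.2]
opening: 0.0162
gripper_force: 30.0
spin 0.0001 then shift [0.0006 0.0007 0.1374] yaw -177.39 grasp [0.5469 0.0231 0.1429]
```

```bash
python3 -m creep '[[[0,0,0.03,0,0],[0,0,0.03,0,0],[0,0,0.01,0,0],[0,0,0,0,0],[0,0,0.015,0,0],[0,0,0.015,0,0],[0,0,0,0,0],[0,0,0,0,0]]]'; python3 -m creep '[[[0,0,0.015,0,0],[0,0,0,0,0],[0,0,0,0,0]]]'|grep -E 'pos|forc'; python3 plan.py b0 .1154
```

```text
clock: 57.48
tool_pos: [0.5464, 0.0232, 0.2802]
orientation: [-180.0, -0.0, -177.4]
force: [-0.4, 0.4, -6.1]
opening: 0.0158
gripper_force: 30.0
tool_pos: [0.5464, 0.0231, 0.2773]
force: [0.0, -0.6, -5.7]
gripper_force: 30.0
spin 0.0003 then shift [-0.002   0.0002  0.0147] yaw -177.38 grasp [0.5464 0.0231 0.1183]
```

```bash
python3 -m creep '[[[0,0,0.01,0,0],[0,0,0,0,0],[0,0,0,0,0]]]'|grep -E 'pos|forc'; python3 -m creep '[[[0,0,0.005,0,0],[0,0,0,0,0],[0,0,0,0,0]]]'|grep -E 'pos|forc'; python3 -m creep '[[[0,0,0.005,0,0],[0,0,0,0,0],[0,0,0,0,0]]]'|grep -E 'pos|forc'
```

```text
tool_pos: [0.5464, 0.0232, 0.2753]
force: [-0.5, 0.5, -5.3]
gripper_force: 30.0
tool_pos: [0.5464, 0.0232, 0.2744]
force: [0.1, -0.0, -5.7]
gripper_force: 30.0
tool_pos: [0.5464, 0.0232, 0.2744]
force: [-4.7, 0.6, 4.9]
gripper_force: 30.0
```

Contact comes at exactly the expected seat height. Release and look.

```bash
python3 -m creep '[[[0,0,-0.003,0,0],[0,0,0,0,0.5],[0,0,0,0,0.5],[0,0,0,0,0.5],[0,0,0,0,0.5],[0,0,0,0,0.5],[0,0,-0.05,0,0.5],[0,0,-0.15,0,0.5]]]'|grep open; python3 -m creep '[[[-0.03,0,-0.15,0,0.5],[-0.1,0,-0.15,0,0.5],[-0.1,0,-0.15,0,0.5],[0,0,0,0,0.5],[0,0,0,0,0.5],[0,0,0,0,0.5],[0,0,0,0,0.5],[0,0,0,0,0.5]]]'; python3 - <<'E'
from h import *
w=shot('wrist'); s=shot('scene')
for q,z in(('cover_grip',.114),('cover',.084)): print([(r['uv'],round(r['confidence'],2),at_z(w,r['uv'],z)) for r in nets.landmark_of(w,q)])
c=np.array([.5468,.0232]);a=np.radians(2.6);u=np.array([np.cos(a),np.sin(a)]);v=np.array([-u[1],u[0]])
im=w['frame'][:,:,::-1].copy()
P=[proj(w,np.r_[c+u*sx*.143+v*sy*.065,.092]) for sx,sy in((1,1),(1,-1),(-1,-1),(-1,1))]
cv2.polylines(im,[np.round(P).astype(np.int32)],True,(0,0,255),1)
cv2.imwrite('pics/fin.png',np.hstack([im[:300,130:430],s['frame'][60:360,140:420,::-1]]))
E
```

```text
opening: 0.0439
clock: 59.82
tool_pos: [0.5918, 0.0252, 0.4032]
orientation: [-180.0, -0.1, -177.4]
force: [0.0, -0.3, 0.5]
opening: 0.0439
gripper_force: 0.0
[([277.6, 153.5], 0.77, array([0.54862194, 0.02219639, 0.114     ]))]
[([278.1, 149.6], 0.62, array([0.54943634, 0.02259316, 0.084     ]))]
```

View pics/fin.png

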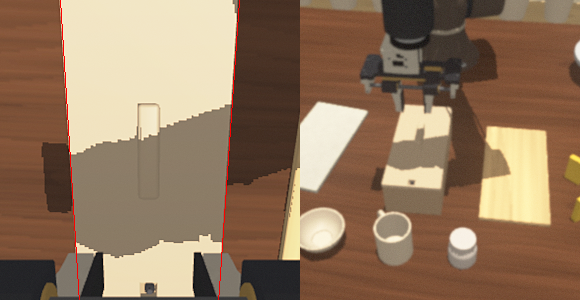

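The cover's edges fall on the drawn box outline and the pin shows through its hole at (148,290). The board is empty, and the bowl, mug and jar stand where they were. I hand it in.

```bash
python3 -c "
from plant import workorder
print(workorder.close_job())"
```

```text
the job is handed in; nothing more can be done
None
```

The job is handed in but returned no verdict: all five tiles and the old one stand upright in the six slots, the cover is seated back on its pins, and the bowl, mug and jar stand where they were.

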